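# Unlock the sample magazine and load its carriers

### The arm

A 7-joint arm with a two-finger parallel gripper is mounted at the origin on the work surface. World frame = base frame: x ahead of the robot, y to its left, z up, the work surface at z = 0. Lengths are in m, angles in rad, forces in N, time in s.
With the tool pointing down it reaches from about 0.35 to 0.9 m from the base axis. Payload 8.1 kg.
Tool frame: the origin (TCP) lies on the centre line of the jaws, within the pads' length; the fingertips stand 17 mm ahead of it and the grasp point (between the pads) lies 2 mm behind it; z points along the fingers, y is the direction in which the jaws open and shut (so a half turn about z gives the same grasp; the last joint's range is limited). The gripper opens to 92 mm and grips with 3 to 60 N. Pads are 19 mm wide; open, the fingers measure 130 mm over their backs; the gripper's body (75 mm by 190 mm) begins 47 mm behind the grasp point.
Start: joints at [-1.438, 0.434, 0.025, 1.573, -0.012, 1.134, -0.075], TCP at [0.146, 0.608, 0.244] pointing down, gripper open.
Joint ranges: [-2.62, 2.62], [-0.44, 2.09], [-1.27, 1.32], [0.08, 2.57], [-1.32, 4.46], [0.12, 2], [-2.74, 2.74]. Speed limits (rad/s): [2.22, 2.22, 3.01, 3.01, 3.14, 3.14, 3.14].

### API

Orientations are given as a rotation vector (axis times angle).
In Python, from cell import arm gives the robot as it stands.
- The arm moves only by the shell command python3 -m creep 'ROWS' [FORCE]. ROWS is JSON, a list that holds one entry, the list of rows, each a list of 7 numbers: the shift along the world's x, y, z in cm, then the turn, a rotation vector about the world's x, y, z in degrees, then the opening, from -1 (shut) to 1 (fully open), so that 0 is half open. In form: [[[tx, ty, tz, ax, ay, az, jaw], ...]]. A call has 1 to 5 rows; each row is the pose to reach, as a shift and turn from the pose commanded when the call began; what a row does not reach only later rows make up. A row lasts 1/10 s, in which the tool goes at most 50 mm and 8.59 degrees, less where a joint would pass 70% of its speed; a pose out of reach is approached as far as the arm can. A call with a gripper value outside its range is refused whole. The fingers move at their own pace and stop on an object; FORCE is the grip in N (left out, the last holds). Time passes only in rows, so rows that repeat a pose let the fingers close. It gives the time, the measured TCP pose, the force and the opening at its end, in the units of the state.
- arm.observe(): the state, without advancing time (a new reading comes with each control period).
- arm.get_image(name): name is "scene" or "top" or "wrist"; returns the picture (480x640x3 uint8, red, green, blue); there is no depth.
- arm.camera_model(name): a dict with "vfov" (degrees; the focal length in pixels is half the picture's height over the tangent of half this angle, whatever the lens; pixels are square), "cx", "cy" (the principal point, pixels), "cam_to_world" (4x4, takes a point from camera to world coordinates); the wrist camera has in their place "T_tool_cam" (4x4, takes a point from camera to tool coordinates, whose origin is the TCP and whose axes are the flange's). Camera axes: x right, y down, z forward; pixel columns grow to the right and rows downward; lengths in m; the calibration is good to about 2 mm. The wrist camera is an equidistant fisheye: a pixel r from the principal point sees the ray r / f radians off the axis. A picture is of the moment at which its call begins: read the wrist's pose just before it. camera_model takes no time and is no camera call.
- arm.sign_off(): hands the job in, once; it reports no verdict.
The state is a dict: "clock": time; "joints": joint angles; "dq": joint speeds; "joint_efforts": joint torques, N m; "position": TCP position; "ee_rot": TCP orientation; "force": force on the tool from outside, world axes, zero at the start; "ft_torque": the same for the moment, N m; "width": opening from 0.0 (shut) to 1.0 (fully open).
Only numpy, scipy, OpenCV 4.12 (cv2) and the standard library are available. Lean on these libraries where they do the work, as an engineer would, in place of code of your own. Each camera call takes 0.05 s, during which the arm holds its last target.

### The job

The photometer's sample magazine still has its transport lock on: pull the spring clip sideways out of the cross-drilled keeper rod and lay it in the steel dish, then push the keeper open. Slide every sample carrier that stands on the bench fully home, each into a bay of its own (any bay), and when all are in pull the keeper fully shut behind them. Leave the other things on the bench where they are.

Things in the scene. Friction and masses are not known exactly. Their poses are not given: they have to be found in the camera images.
- magazine: fixed low grey case with four parallel bays. Origin: bench level, middle of the line of bay mouths; +x into the bays (away from the robot), +y towards the keeper's handle. Base plate 8 thick, 272 wide, x = -100 (flat loading apron) to 114. Bay centres at y = -93, -31, 31, 93. A bracket for the keeper rod, 48 high, stands at x = -32 to 12, y = 170 to 178
- bay1 (a point): floor centre of the mouth of the bay at y = -93 of the magazine, 8 above the bench, axes as the magazine's. All bays: 38 wide, 104 deep (mouth to end wall), dividers between them 24 wide with rounded front edges
- bay2 (a point): the same for the bay at y = -31. All bays are roofed in white from 4 inside the mouth (roof underside 43, top 48 above the bench) except for a slot 20 wide over the bay's middle, open at the front, where a carrier's fin stands up through; so a carrier only goes in from the front, lying along x
- bay3 (a point): the same for the bay at y = 31. A carrier that is home has its middle 50 to 54 inside the mouth and its underside on the bay floor, 8 above the bench
- bay4 (a point): the same for the bay at y = 93
- keeper (a joint): slide of the steel keeper (m): 0 shut (start), 0.031 fully open, towards the magazine's -y; 2 N friction, stays where left. Its stops (10 thick, x = -15 to -5 of the magazine, top 34 above the bench) stand before the bays' middles when shut, before the dividers when open. It cannot shut while a carrier sticks out of a bay, nor open while the clip is in
- keeper_handle (a point): the keeper's grip on the outer end of its rod: an upright black plate 14 thick (y), 34 wide (x), from 12 to 82 above the bench; this point is in its middle, 60 above the bench. From its inner face to the rod bracket there is 66 free when shut, 35 when open. Axes as the magazine's
- rod_hole (a point): centre of the cross hole (9 wide, along the magazine's x) in the keeper's steel rod; the rod is 22 thick, lies along y, axis 28 above the bench. Moves with the keeper
- clip_loop (a point): centre of the loop of the steel spring clip (R-clip, 65 g, 97 long): a ring of 45 outside diameter, wire 9 thick, lying in the clip's x-z plane (upright at the start, on the robot's side of the rod, 46 from the rod's axis and 36 above the bench). The clip comes out by a straight pull along its own -x (magazine -x) of at least 45, with 3 to 10 N
- clip_tip (a point): free end of the clip's 6 thick straight leg, 72 along the clip's +x from the loop centre and 8 below it. The leg passes through the rod's hole; a wavy spring leg runs above it over the rod
- clip: the clip itself; origin on the straight leg, 46 along +x from the loop centre and 8 below it (in the middle of the rod's hole at the start)
- dish: fixed steel dish for the clip, 150 (x) by 130 (y) outside, 22 high, wall and floor 4 thick; origin at the middle of its underside
- carrier_a_mid (a point): centre (half-way up) of one of up to four alike sample carriers: aluminium block 100 long (x), 34 wide (y), 30 high, with an upright grey grip fin on its middle, 40 long (x), 12 thick (y), from 30 to 86 above the underside. This point is 43 above the underside. Either end may go first. 160 g, upright at the start. None if absent
- carrier_b_mid (a point): centre (half-way up) of one of up to four alike sample carriers: aluminium block 100 long (x), 34 wide (y), 30 high, with an upright grey grip fin on its middle, 40 long (x), 12 thick (y), from 30 to 86 above the underside. This point is 43 above the underside. Either end may go first. 160 g, upright at the start. None if absent
- carrier_c_mid (a point): centre (half-way up) of one of up to four alike sample carriers: aluminium block 100 long (x), 34 wide (y), 30 high, with an upright grey grip fin on its middle, 40 long (x), 12 thick (y), from 30 to 86 above the underside. This point is 43 above the underside. Either end may go first. 160 g, upright at the start. None if absent
- carrier_d_mid (a point): centre (half-way up) of one of up to four alike sample carriers: aluminium block 100 long (x), 34 wide (y), 30 high, with an upright grey grip fin on its middle, 40 long (x), 12 thick (y), from 30 to 86 above the underside. This point is 43 above the underside. Either end may go first. 160 g, upright at the start. None if absent
- wash_bottle: bystander: white wash bottle, 64 across, 170 high; origin under its middle
- beaker: bystander: glass beaker, 72 across, 100 high; origin under its middle
- tape_roll: bystander: roll of paper tape lying flat, 100 across, 50 high; origin under its middle
- cuvette_box: bystander: cardboard box 85 by 55, 35 high; origin under its middle
- jar: bystander: amber jar, 52 across, 70 high; origin under its middle
Not all that is in view belongs to the job. What is shaped like the part that bears carrier_b_mid but purple or turquoise is not meant.

How it is judged:
By the outcome, as a careful person would: the job done as asked, in the order asked, and still so for the second after the job is handed in, with the robot touching nothing.
Of carrier_a, carrier_b, carrier_c, carrier_d only 2 to 4 are there at a start; the rules pass over those that are not, and their reading is None.
At some moment in a run one of carrier_a, carrier_b, carrier_c, carrier_d may be knocked a few centimetres aside while the robot is not near it.
Once in a run the grip may slacken for a moment while it holds something.
It also fails if it takes over 210 s, if anything falls off the work surface, if the arm or the gripper's body presses on something with over 40 N, if the wrist force passes 120 N, or if a joint passes its speed limit or range.

## Working session

There is one attempt and no reset: what is moved stays moved. The work goes in short steps, Python scripts to look and compute and a shell command to move; the robot and the scene stay as the last step left them, time stands still between calls to the robot, and variables do not carry over. Pictures are saved under pics/ and viewed, and the job is handed in when it is done.

```bash
ls; mkdir -p pics
python3 - <<'E'
from cell import arm
import cv2
s=arm.observe();print(s)
for n in ["scene","top","wrist"]:
    m=arm.camera_model(n);print(n,m)
    cv2.imwrite(f"pics/{n}0.png",arm.get_image(n)[:,:,::-1])
E
```

```text
pics
{'clock': 0.0, 'joints': array([-1.43760025,  0.43519969,  0.02498873,  1.57409548, -0.01160983,
        1.13400037, -0.07505539]), 'dq': array([ 0.00104524, -0.00054524,  0.00207347, -0.0004189 , -0.00094546,
        0.00050878,  0.00044073]), 'joint_efforts': array([-3.93989612e-04, -6.67871261e+01,  9.84526277e-01, -3.14455390e+01,
       -6.07515872e-02,  4.29913437e-02,  1.66716259e-04]), 'position': array([0.1459566 , 0.60721952, 0.24296023]), 'ee_rot': array([-3.69592863e-01, -3.11973052e+00,  2.44573159e-03]), 'force': array([ 0.75742246,  0.02215261, -0.05540986]), 'ft_torque': array([0.001503  , 0.00221952, 0.00400947]), 'width': 0.9963673526509964}
scene {'vfov': 51.55821048173667, 'cx': 322.48811253372884, 'cy': 240.64470710599963, 'cam_to_world': array([[-0.73386446,  0.53591132, -0.41742305,  0.95187201],
       [ 0.67929002,  0.57639606, -0.45423853,  0.45483869],
       [-0.00283057, -0.61690083, -0.7870358 ,  0.9434219 ],
       [ 0.        ,  0.        ,  0.        ,  1.        ]])}
top {'vfov': 54.01543640112815, 'cx': 322.36159303326616, 'cy': 237.06129072391593, 'cam_to_world': array([[ 2.59841623e-02, -9.89181296e-01,  1.44378620e-01,
         3.42027094e-01],
       [-9.99657689e-01, -2.61528547e-02,  7.29698491e-04,
        -4.18576985e-02],
       [ 3.05410898e-03, -1.44348159e-01, -9.89522249e-01,
         1.17597565e+00],
       [ 0.00000000e+00,  0.00000000e+00,  0.00000000e+00,
         1.00000000e+00]])}
wrist {'vfov': 65.70646984690485, 'cx': 323.17483523266594, 'cy': 242.3975104434337, 'T_tool_cam': array([[ 1.63060571e-04, -9.52230151e-01, -3.05381257e-01,
         8.32162874e-02],
       [ 9.99998888e-01,  6.08024634e-04, -1.36196636e-03,
        -6.21388902e-04],
       [ 1.48258476e-03, -3.05380696e-01,  9.52229191e-01,
        -1.40692543e-01],
       [ 0.00000000e+00,  0.00000000e+00,  0.00000000e+00,
         1.00000000e+00]])}
```

View pics/top0.png

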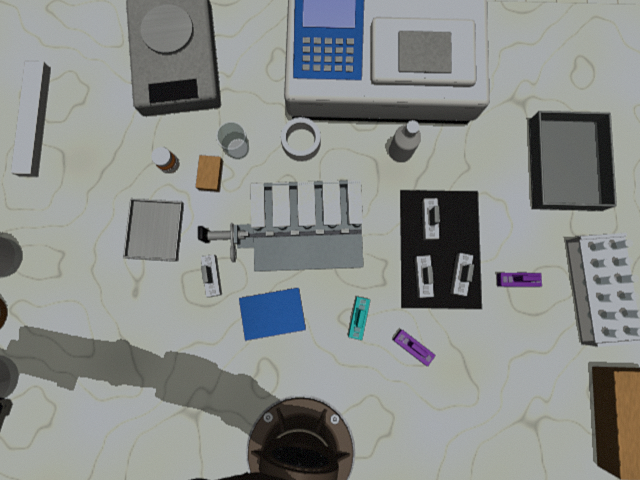

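View pics/scene0.png

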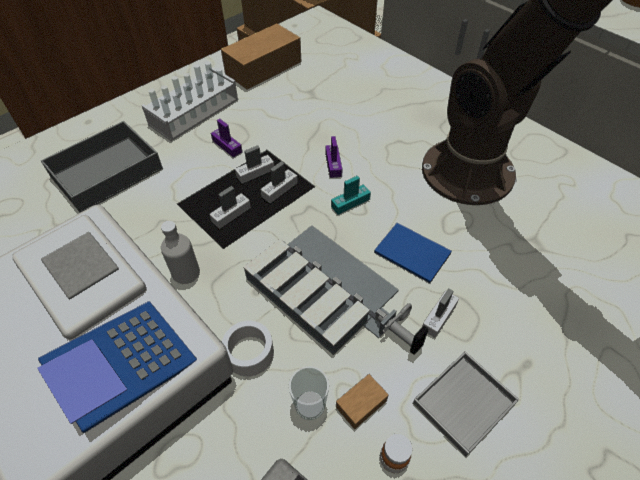

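View pics/wrist0.png

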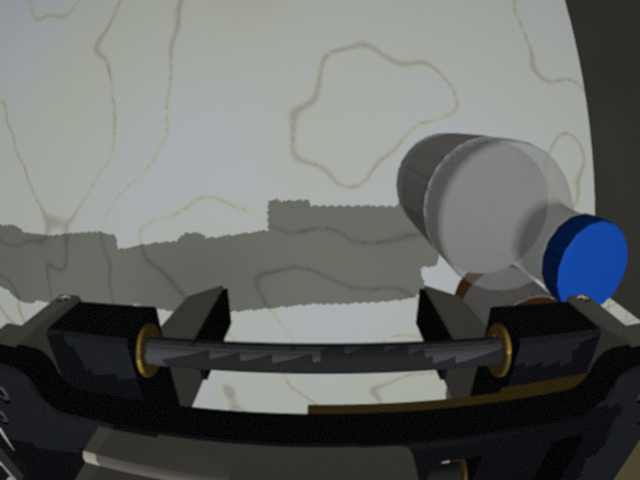

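Top view: magazine in the middle (≈250–362, 182–270), clip and keeper handle at (235,240)/(203,234), dish at (153,230). There are four aluminium carriers: (210,275), (431,218), (425,275) and (463,273). The purple and turquoise ones are decoys.

```bash
cat > h.py <<'E'
import numpy as np, cv2
from cell import arm
from scipy.spatial.transform import Rotation as R
np.set_printoptions(precision=4,suppress=True)
def ray(name,u,v,st=None):
    m=arm.camera_model(name); f=240/np.tan(np.radians(m["vfov"]/2))
    x=(u-m["cx"])/f;y=(v-m["cy"])/f
    if name=="wrist":
        st=st or arm.observe()
        r=np.hypot(x,y); d=np.array([x/r*np.sin(r),y/r*np.sin(r),np.cos(r)]) if r>1e-9 else np.array([0,0,1.])
        T=np.eye(4);T[:3,:3]=R.from_rotvec(st["ee_rot"]).as_matrix();T[:3,3]=st["position"]
        M=T@m["T_tool_cam"]
    else: d=np.array([x,y,1.]);M=m["cam_to_world"]
    return M[:3,3],M[:3,:3]@d
def on(name,u,v,z,st=None):
    o,d=ray(name,u,v,st); return o+d*(z-o[2])/d[2]
def proj(name,p,st=None):
    m=arm.camera_model(name); f=240/np.tan(np.radians(m["vfov"]/2))
    if name=="wrist":
        st=st or arm.observe();T=np.eye(4);T[:3,:3]=R.from_rotvec(st["ee_rot"]).as_matrix();T[:3,3]=st["position"];M=T@m["T_tool_cam"]
        q=M[:3,:3].T@(np.asarray(p)-M[:3,3]);r=np.hypot(q[0],q[1]);th=np.arctan2(r,q[2]);return m["cx"]+f*th*q[0]/r,m["cy"]+f*th*q[1]/r
    M=m["cam_to_world"];q=M[:3,:3].T@(np.asarray(p)-M[:3,3])
    return m["cx"]+f*q[0]/q[2],m["cy"]+f*q[1]/q[2]
def tri(a,b):
    (o1,d1),(o2,d2)=a,b
    A=np.stack([d1,-d2],1);s=np.linalg.lstsq(A,o2-o1,rcond=None)[0]
    p,q=o1+d1*s[0],o2+d2*s[1];return (p+q)/2,np.linalg.norm(p-q)
def snap(name,f):
    st=arm.observe();im=arm.get_image(name)[:,:,::-1].copy();cv2.imwrite("pics/"+f,im);return im,st
E
python3 - <<'E'
from h import *
t=cv2.imread("pics/top0.png")
c=t[165:305,190:370];cv2.imwrite("pics/t_c1.png",cv2.resize(c,None,fx=4.2,fy=4.2,interpolation=cv2.INTER_CUBIC))
c=t[190:310,395:485];cv2.imwrite("pics/t_c2.png",cv2.resize(c,None,fx=5,fy=5,interpolation=cv2.INTER_CUBIC))
c=cv2.imread("pics/scene0.png")[220:370,240:480];cv2.imwrite("pics/s_c1.png",cv2.resize(c,None,fx=3.3,fy=3.3,interpolation=cv2.INTER_CUBIC))
E
```

```text
(no output)
```

View pics/t_c1.png

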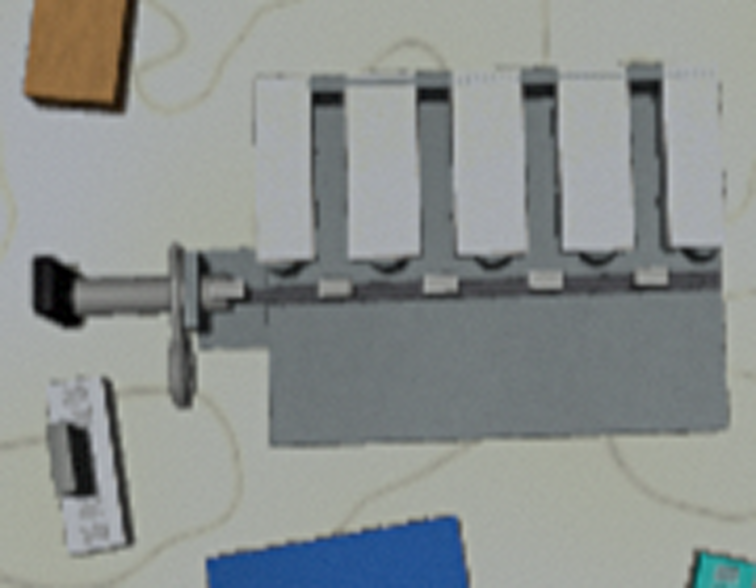

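View pics/t_c2.png

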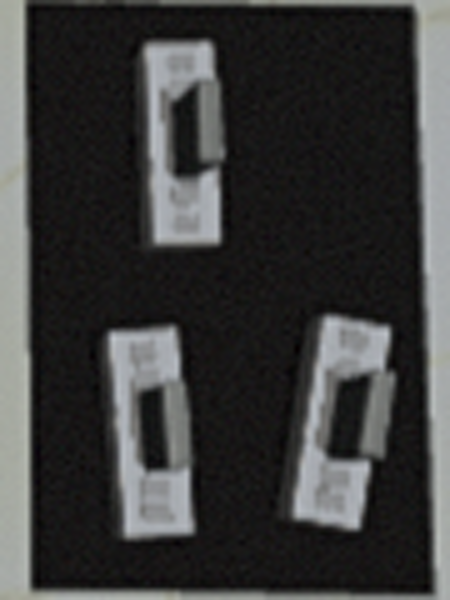

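View pics/s_c1.png

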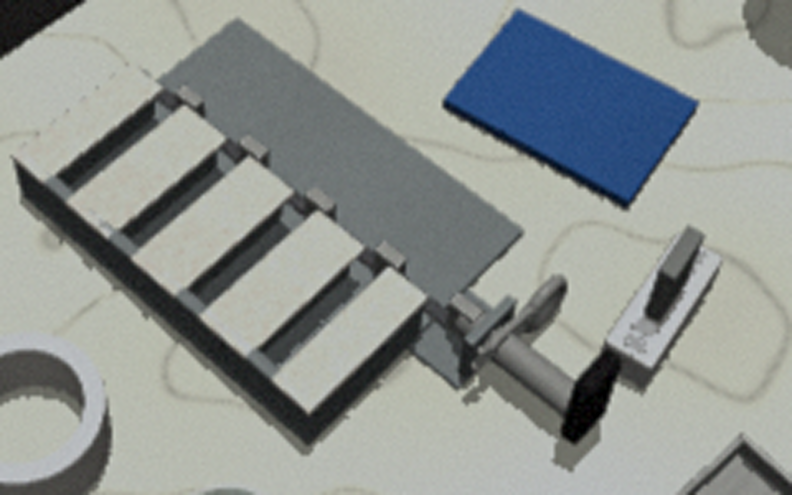

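```bash
cat >> h.py <<'E'
def fit2(L,W):
    L=np.asarray(L,float)[:,:2];W=np.asarray(W,float)[:,:2]
    lc,wc=L.mean(0),W.mean(0);U,S,V=np.linalg.svd((L-lc).T@(W-wc))
    Rm=V.T@np.diag([1,np.linalg.det(V.T@U.T)])@U.T;t=wc-Rm@lc
    return np.degrees(np.arctan2(Rm[1,0],Rm[0,0])),Rm,t,np.linalg.norm((L@Rm.T+t)-W,axis=1)
E
python3 - <<'E'
from h import *
def px(u,v,ox,oy,s): return ox+(u+.5)/s-.5, oy+(v+.5)/s-.5
P=[(270,445,-100,136,8),(728,430,-100,-136,8),(313,258,4,103,48),(347,258,4,83,48),(418,253,4,41,48),(454,256,4,21,48),(525,250,4,-21,48),(562,252,4,-41,48),(634,250,4,-83,48),(667,250,4,-103,48)]
W=[on("top",*px(u,v,190,165,4.2),z/1000) for u,v,_,_,z in P]
a,Rm,t,e=fit2([[p[2]/1000,p[3]/1000] for p in P],W)
print("mag",a,t,e*1000)
inv=lambda w:((w[:2]-t)@Rm)*1000
print("handle top",inv(on("top",*px(45,290,190,165,4.2),.082)))
print("loop",inv(on("top",*px(181,372,190,165,4.2),.036)), on("top",*px(181,372,190,165,4.2),.036))
# carriers: block top corners z=.03
for n,o,s,C in [("A",(190,165),4.2,[(50,378),(104,377),(132,547),(70,553)]),("B",(395,190),5,[(145,42),(212,40),(220,243),(150,245)]),("C",(395,190),5,[(107,329),(177,326),(195,534),(125,538)]),("D",(395,190),5,[(318,315),(391,325),(360,529),(293,518)])]:
    w=np.array([on("top",*px(u,v,*o,s),.03) for u,v in C]);m=w.mean(0)
    L=(np.linalg.norm(w[0]-w[3])+np.linalg.norm(w[1]-w[2]))/2;d=w[0]+w[1]-w[2]-w[3]
    print(n,m[:2],"len",L,"wid",np.linalg.norm(w[0]-w[1]),"yaw",np.degrees(np.arctan2(d[1],d[0])))
d=[on("top",u,v,.022) for u,v in [(130,199),(183,201),(178,261),(124,258)]];print("dish",np.mean(d,0))
E
```

```text
mag 3.3258147937605407 [ 0.5314 -0.0017] [1.7337 0.6642 0.5561 0.1889 1.7175 0.9789 1.6119 0.689  0.7317 1.586 ]
handle top [-14.8935 248.6619]
loop [-58.0458 181.4024] [0.4629 0.176  0.036 ]
A [0.4092 0.2275] len 0.10116527338367029 wid 0.03139080599049386 yaw 11.326624364856691
B [ 0.5641 -0.3085] len 0.10218808828946696 wid 0.03346130536885642 yaw 1.3863390294640447
C [ 0.4206 -0.2925] len 0.10141810707474741 wid 0.034364696151636405 yaw 4.642458330010061
D [ 0.4279 -0.3849] len 0.10060535852512845 wid 0.03591413260709766 yaw -8.764318023108103
dish [0.5184 0.3774 0.022 ]
```

```bash
cat >> h.py <<'E'
def yaw(st=None):
    st=st or arm.observe();y=R.from_rotvec(st["ee_rot"]).as_matrix()[:,1];return np.degrees(np.arctan2(-y[0],y[1]))
E
python3 -c "
from h import *
print(yaw(),R.from_rotvec(arm.observe()['ee_rot']).as_matrix())"
```

```text
-13.51603457802294 [[-0.9723  0.2337 -0.0002]
 [ 0.2337  0.9723 -0.0012]
 [-0.0001 -0.0012 -1.    ]]
```

```bash
python3 -m creep '[[[4,-6,0,0,0,4,0],[8,-12,-1,0,0,8,0],[11,-16,-2,0,0,12,0],[14,-21,-2,0,0,16.8,0],[14,-21,-2,0,0,16.8,0]]]' 20
python3 -m creep '[[[4,-6,-1,0,0,0,0],[7,-11,-2,0,0,0,0],[11,-16,-2,0,0,0,0],[14,-21,-2,0,0,0,0],[14,-21,-2,0,0,0,0]]]'
python3 -c "
from h import *
im,st=snap('wrist','w1.png');print(st['position'],yaw(st),st['joints'],st['width'],st['clock'])"
```

```text
clock: 0.65
position: [0.2849, 0.3986, 0.2236]
ee_rot: [0.095, -3.14, 0.0]
force: [1.6, -0.2, 0.4]
width: 0.608
clock: 1.15
position: [0.4228, 0.1919, 0.2041]
ee_rot: [-0.09, 3.14, 0.0]
force: [0.7, 0.2, 0.8]
width: 0.501
[0.4228 0.1919 0.2041] 3.2960659766945746 [-0.6847  0.2142  0.1707  2.0139 -0.0457  0.9169  1.1384] 0.5010483482372854 1.15
```

View pics/w1.png

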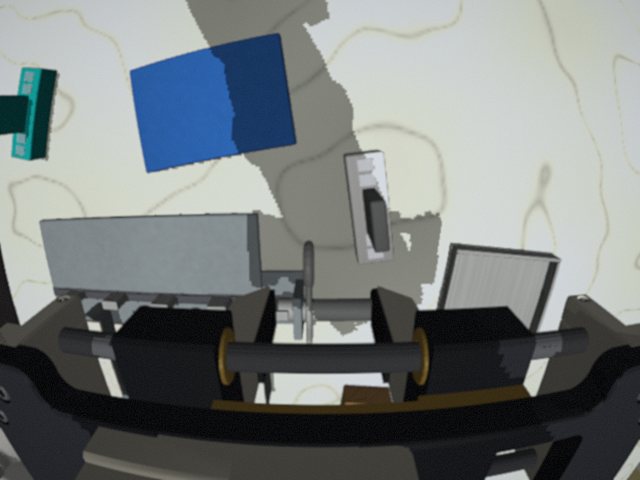

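Run:
```python
from h import *
im=cv2.imread("pics/w1.png");st=arm.observe()
c=im[220:400,230:450];cv2.imwrite("pics/w1c.png",cv2.resize(c,None,fx=3.5,fy=3.3,interpolation=cv2.INTER_CUBIC))
a=np.radians(3.3);Rm=np.array([[np.cos(a),-np.sin(a)],[np.sin(a),np.cos(a)]]);t=np.array([.5314,-.0017])
for u,v,z in [(308,243,.045),(308.5,260,.055),(309,275,.055)]:
    w=on("wrist",u,v,z,st);print(w,(w[:2]-t)@Rm)
print(proj("top",[.4646,.178,.058]))
C=[(345,154),(381,151),(392,258),(358,263)]
w=np.array([on("wrist",u,v,.03,st) for u,v in C]);print("A",w.mean(0),np.linalg.norm(w[0]-w[3]),np.linalg.norm(w[0]-w[1]))
```

```text
[0.4415 0.1701 0.045 ] [-0.0799  0.1767]
[0.453  0.1714 0.055 ] [-0.0683  0.1773]
[0.4666 0.1723 0.055 ] [-0.0547  0.1774]
(np.float64(230.20326364230448), np.float64(251.46276130623366))
A [0.4119 0.222  0.03  ] 0.0987451021037837 0.030699867273033418
```

View pics/w1c.png

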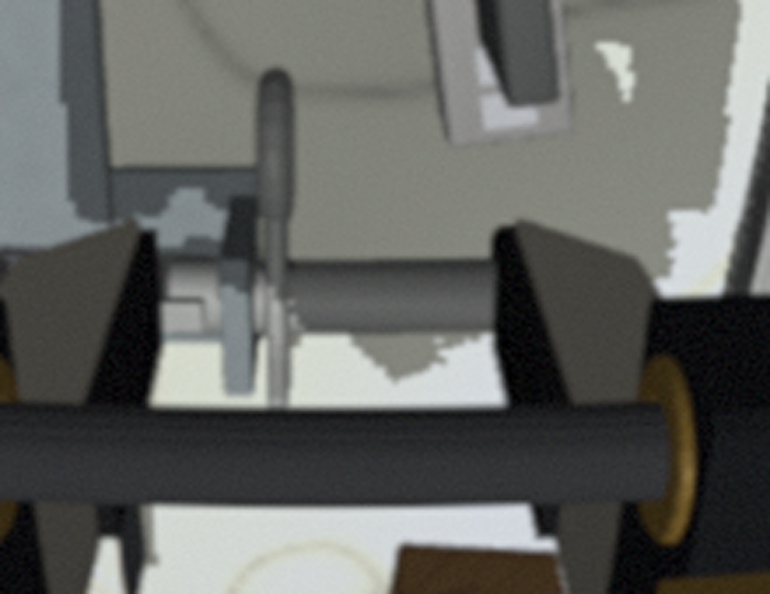

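Run:
```python
from h import *
st=arm.observe();print(st["position"],st["clock"],st["dq"])
im,st=snap('wrist','w2.png');print(st["position"],yaw(st))
c=im[220:330,230:450];cv2.imwrite("pics/w2c.png",cv2.resize(c,None,fx=3.5,fy=3.5,interpolation=cv2.INTER_CUBIC))
for u,v in [(258,212),(40,220)]: print(on("wrist",u,v,.008,st))
```

```text
[0.4272 0.1838 0.2041] 1.2 [-0.0617 -0.0116 -0.0255  0.0092  0.0234  0.0095 -0.214 ]
[0.4272 0.1838 0.2041] 2.783011820368121
[0.4253 0.1207 0.008 ]
[ 0.4413 -0.1491  0.008 ]
```

View pics/w2.png

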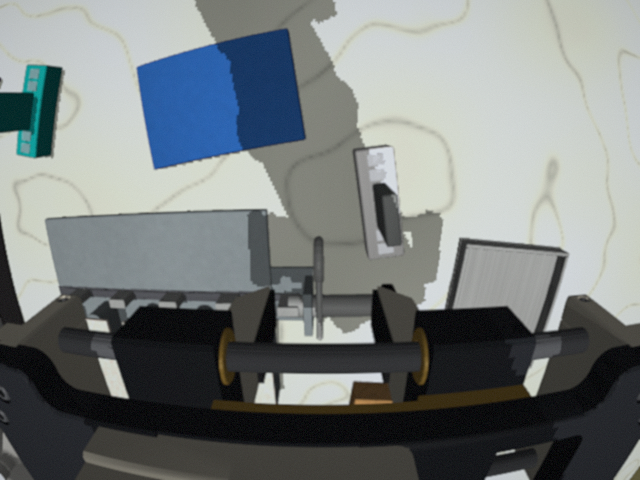

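View pics/w2c.png

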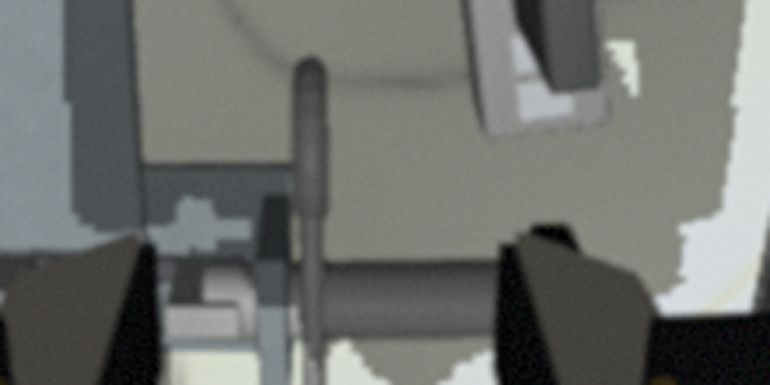

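```bash
python3 -m creep '[[[0,0,0,0,0,0,0],[0,0,0,0,0,0,0],[0,0,0,0,0,0,-0.3]]]'
python3 - <<'E'
from h import *
im,st=snap('wrist','w3.png');print(st["position"],yaw(st),st["dq"])
c=im[120:330,230:450];cv2.imwrite("pics/w3c.png",cv2.resize(c,None,fx=3.5,fy=2.8,interpolation=cv2.INTER_CUBIC))
E
```

```text
clock: 1.55
position: [0.4213, 0.1952, 0.204]
ee_rot: [0.094, -3.14, -0.001]
force: [-0.1, -0.0, 0.2]
width: 0.455
[0.4213 0.1952 0.204 ] 3.4426858080796054 [-0.0026 -0.0007  0.0037 -0.0002  0.0023  0.0006  0.0022]
```

View pics/w3c.png

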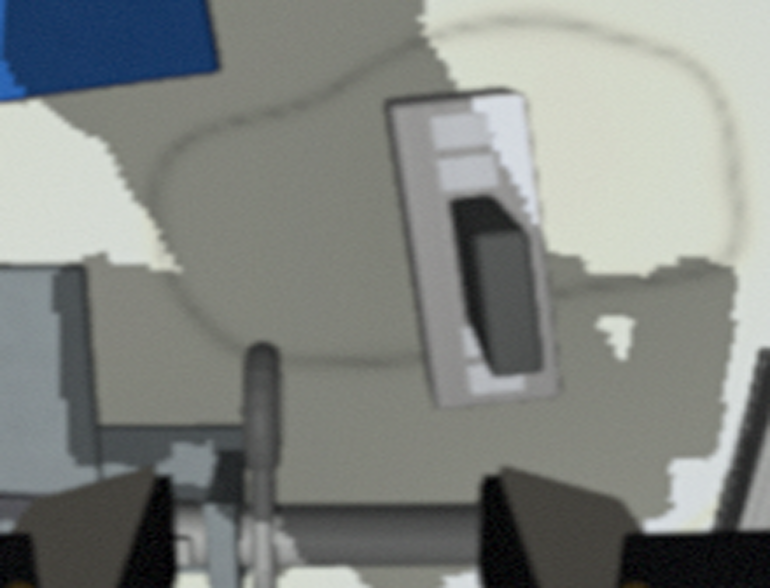

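View pics/w3.png

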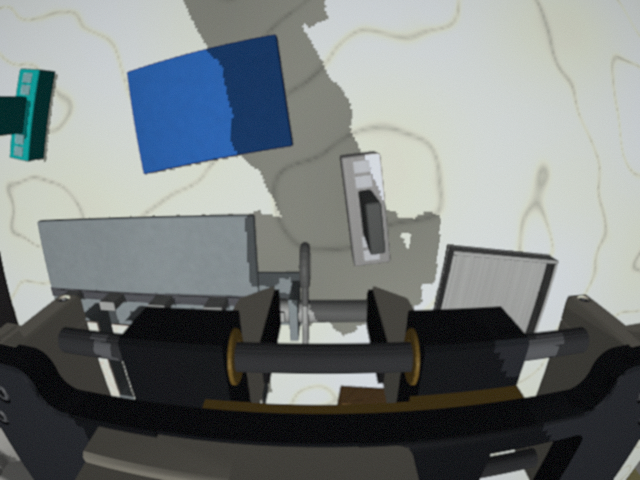

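Run:
```python
from h import *
st=arm.observe();print(st['position'])
a=np.radians(3.3);Rm=np.array([[np.cos(a),-np.sin(a)],[np.sin(a),np.cos(a)]]);t=np.array([.5314,-.0017])
p=lambda u,v:(230+u/3.5,120+v/2.8)
for u,v,z in [(262,345,.04),(262,420,.058)]:
    w=on("wrist",*p(u,v),z,st);print(w,(w[:2]-t)@Rm)
w=np.array([on("wrist",*p(u,v),.03,st) for u,v in [(387,103),(520,90),(558,395),(435,408)]]);print("A",w.mean(0),np.linalg.norm(w[0]-w[3]),np.linalg.norm(w[0]-w[1]))
for u,v,z in [(252,213,.008),(39,220,.008)]: w=on("wrist",u,v,z,st);print(w,(w[:2]-t)@Rm)
top=[181,372]
u,v=190+(181.5)/4.2-.5,165+372.5/4.2-.5
print(tri(ray("top",u,v),ray("wrist",*p(262,400),st)))
```

```text
[0.4213 0.1951 0.204 ]
[0.4372 0.1793 0.04  ] [-0.0836  0.1861]
[0.4547 0.1809 0.058 ] [-0.066   0.1867]
A [0.4075 0.231  0.03  ] 0.09897861948070173 0.032533214438850586
[0.4208 0.127  0.008 ] [-0.103   0.1348]
[ 0.4384 -0.1374  0.008 ] [-0.1007 -0.1301]
(array([0.4649, 0.1796, 0.0157]), np.float64(0.0006726588167875117))
```

```bash
python3 -m creep '[[[2,-1,-3,0,0,0,-0.3],[3.8,-1.7,-8,0,0,0,-0.3],[3.8,-1.7,-10,0,0,0,-0.3],[3.8,-1.7,-10,0,0,0,-0.3],[3.8,-1.7,-10,0,0,0,-0.3]]]'
python3 - <<'E'
from h import *
im,st=snap('wrist','w4.png');print(st["position"],yaw(st),st["dq"])
E
```

```text
clock: 2.1
position: [0.4596, 0.1776, 0.1044]
ee_rot: [0.092, -3.139, 0.0]
force: [0.0, -0.8, -0.3]
width: 0.35
[0.4596 0.1776 0.1044] 3.364456756972272 [-0.0017 -0.0322  0.0038 -0.0168  0.0008  0.0014  0.0012]
```

View pics/w4.png

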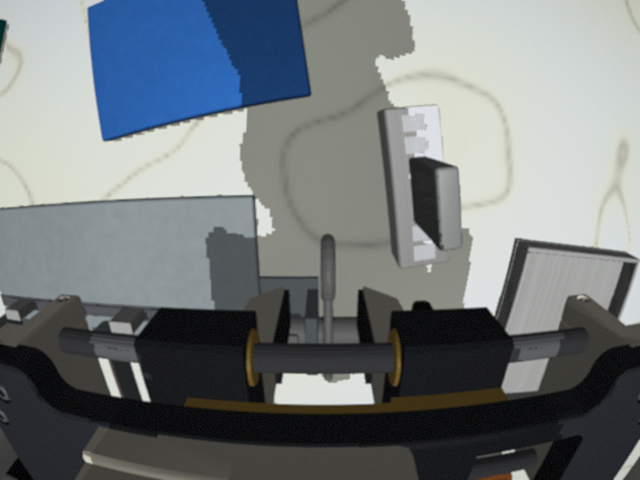

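```bash
python3 -m creep '[[[0,0.2,-2,0,0,0,-0.3],[0,0.2,-4,0,0,0,-0.3],[0,0.2,-6,0,0,0,-0.3],[0,0.2,-6,0,0,0,-0.3],[0,0.2,-6,0,0,0,-0.3]]]' 25
python3 -m creep '[[[0,0,0,0,0,0,-0.5],[0,0,0,0,0,0,-0.7],[0,0,0,0,0,0,-0.85],[0,0,0,0,0,0,-0.85],[0,0,0,0,0,0,-0.85]]]' 25
python3 - <<'E'
from h import *
im,st=snap('wrist','w5.png');print(st["position"],yaw(st))
E
```

```text
clock: 2.65
position: [0.4605, 0.1794, 0.0454]
ee_rot: [-0.091, 3.139, 0.001]
force: [-0.1, -0.0, -0.3]
width: 0.351
clock: 3.15
position: [0.4604, 0.179, 0.0443]
ee_rot: [-0.09, 3.14, 0.001]
force: [-0.0, 1.0, 1.4]
width: 0.092
[0.4604 0.179  0.0443] 3.2960559894342825
```

View pics/w5.png

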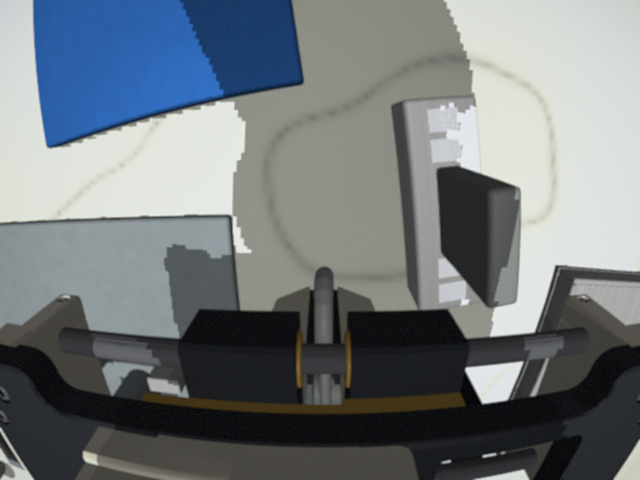

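```bash
python3 -m creep '[[[0,0,0,0,0,0,-1],[-1,-0.06,0,0,0,0,-1],[-2,-0.12,0,0,0,0,-1],[-3,-0.17,0,0,0,0,-1],[-4,-0.23,0,0,0,0,-1]]]' 40
python3 -m creep '[[[-0.6,-0.03,0,0,0,0,-1],[-1.2,-0.07,0,0,0,0,-1],[-1.2,-0.07,0,0,0,0,-1],[-1.2,-0.07,0,0,0,0,-1]]]'
python3 - <<'E'
from h import *
im,st=snap('wrist','w6.png');print(st["position"],yaw(st))
E
```

```text
clock: 3.7
position: [0.4201, 0.1763, 0.0442]
ee_rot: [-0.089, 3.139, 0.0]
force: [-0.2, 0.2, 0.2]
width: 0.082
clock: 4.1
position: [0.4069, 0.1755, 0.044]
ee_rot: [0.091, -3.138, 0.001]
force: [-4.1, -0.2, 7.5]
width: 0.085
[0.4069 0.1755 0.044 ] 3.3122761378853576
```

View pics/w6.png

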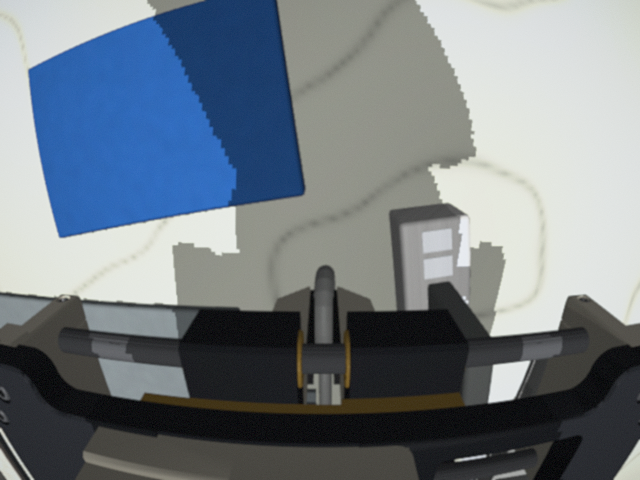

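```bash
python3 -m creep '[[[0,0,2,0,0,0,-1],[0,0,5,0,0,0,-1],[0,0,9,0,0,0,-1],[0,0,12,0,0,0,-1],[0,0,12,0,0,0,-1]]]'
python3 - <<'E'
from h import *
im,st=snap('wrist','w7.png');print(st["position"],yaw(st),st["force"])
im,st=snap('top','t7.png');
c=im[165:305,90:370];cv2.imwrite("pics/t7c.png",cv2.resize(c,None,fx=2.8,fy=2.8,interpolation=cv2.INTER_CUBIC))
E
```

```text
clock: 4.65
position: [0.4102, 0.1767, 0.1675]
ee_rot: [-0.09, 3.135, 0.005]
force: [0.6, 0.4, -0.7]
width: 0.084
[0.4102 0.1767 0.1675] 3.274152473472367 [ 0.5747  0.4468 -0.6615]
```

View pics/w7.png

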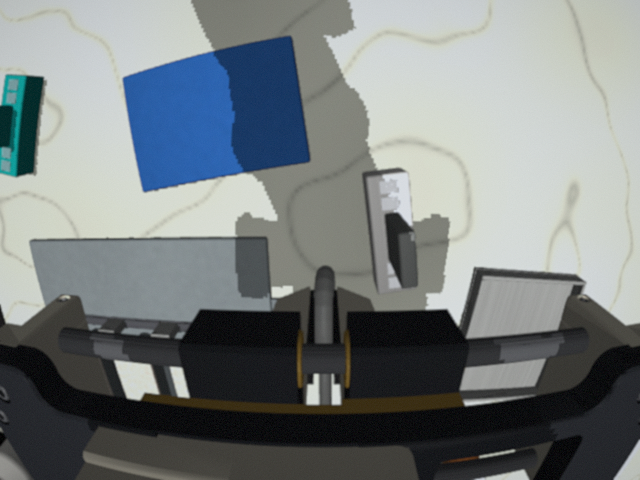

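View pics/t7c.png

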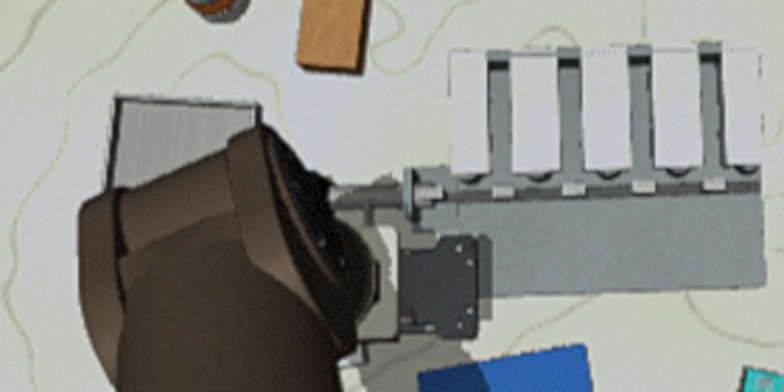

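```bash
python3 -m creep '[[[2,4,0,0,0,-3,-1],[3,8,0,0,0,-6,-1],[5,12,0,0,0,-6,-1],[6,16,0,0,0,-6,-1],[8,20.2,0,0,0,-6,-1]]]'
python3 -m creep '[[[0,0,0,0,0,0,-1],[0,0,-2,0,0,0,-1],[0,0,-5,0,0,0,-1],[0,0,-5,0,0,0,-1],[0,0,-5,0,0,0,-1]]]'
python3 - <<'E'
from h import *
im,st=snap('wrist','w8.png');print(st["position"],yaw(st),st["force"])
E
```

```text
clock: 5.25
position: [0.4869, 0.3787, 0.1617]
ee_rot: [-0.074, -3.137, 0.004]
force: [1.2, -0.1, -1.2]
width: 0.084
clock: 5.75
position: [0.4874, 0.3768, 0.1128]
ee_rot: [-0.075, -3.138, 0.004]
force: [-0.3, 0.3, 0.4]
width: 0.085
[0.4874 0.3768 0.1128] -2.7333132593387104 [-0.3106  0.2956  0.4333]
```

View pics/w8.png

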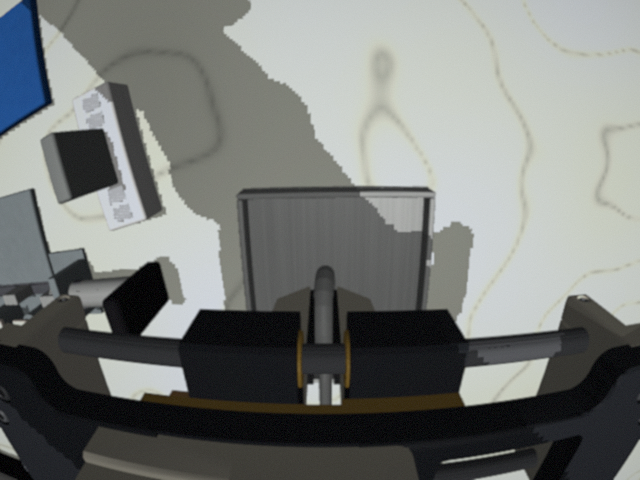

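Run:
```python
from h import *
for u in (238,434,336): print(on("wrist",u,190,.022))
```

```text
[0.4413 0.3237 0.022 ]
[0.4469 0.4507 0.022 ]
[0.4449 0.3866 0.022 ]
```

```bash
python3 -m creep '[[[0.3,0.4,-2,0,0,0,-1],[0.3,0.4,-4,0,0,0,-1],[0.3,0.4,-6,0,0,0,-1],[0.3,0.4,-7.4,0,0,0,-1],[0.3,0.4,-7.4,0,0,0,-1]]]'
python3 -m creep '[[[0,0,-0.2,0,0,0,-1],[0,0,-0.2,0,0,0,-1],[0,0,-0.2,0,0,0,-1]]]'
```

```text
clock: 6.3
position: [0.4921, 0.3837, 0.0421]
ee_rot: [0.074, 3.138, 0.006]
force: [-1.4, 1.7, 5.9]
width: 0.082
clock: 6.6
position: [0.4924, 0.3843, 0.0418]
ee_rot: [0.073, 3.138, 0.008]
force: [-4.5, -0.3, 19.8]
width: 0.085
```

```bash
python3 -m creep '[[[0,0,0.2,0,0,0,-1],[0,0,0.2,0,0,0,-0.7],[0,0,0.2,0,0,0,-0.4],[0,0,0.2,0,0,0,-0.2],[0,0,0.2,0,0,0,-0.2]]]'
python3 -m creep '[[[0,0,2,0,0,0,-0.2],[0,0,5,0,0,0,-0.2],[0,0,8,0,0,0,-0.2],[0,0,10,0,0,0,-0.2],[0,0,10,0,0,0,-0.2]]]'
python3 - <<'E'
from h import *
im,st=snap('wrist','w9.png');print(st["position"],yaw(st),st["force"],st["width"])
E
```

```text
clock: 7.1
position: [0.4911, 0.3816, 0.0399]
ee_rot: [-0.075, -3.141, 0.0]
force: [-0.2, -1.4, 0.7]
width: 0.358
clock: 7.6
position: [0.4926, 0.3828, 0.143]
ee_rot: [0.075, 3.137, 0.005]
force: [1.0, -0.5, -0.0]
width: 0.398
[0.4926 0.3828 0.143 ] -2.727105831852218 [ 0.9829 -0.4903 -0.0326] 0.39759139213865635
```

View pics/w9.png

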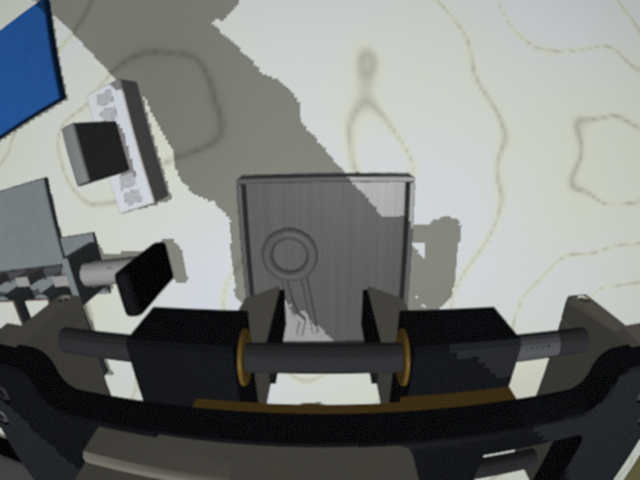

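```bash
python3 -m creep '[[[0.5,-4,0,0,0,2,-0.2],[1,-8,0,0,0,4,-0.2],[1.4,-13.5,0,0,0,6,-0.2],[1.4,-13.5,0,0,0,6,-0.2],[1.4,-13.5,0,0,0,6,-0.2]]]'
python3 - <<'E'
from h import *
arm.get_image("wrist")
im,st=snap('wrist','w10.png');print(st["position"],yaw(st),st["force"],st["width"])
E
```

```text
clock: 8.15
position: [0.5049, 0.2443, 0.139]
ee_rot: [0.084, -3.139, 0.002]
force: [0.4, -0.1, 0.4]
width: 0.398
[0.5047 0.2464 0.1392] 3.2038313019876097 [-0.5656  0.9359 -0.3975] 0.40071383773573316
```

View pics/w10.png

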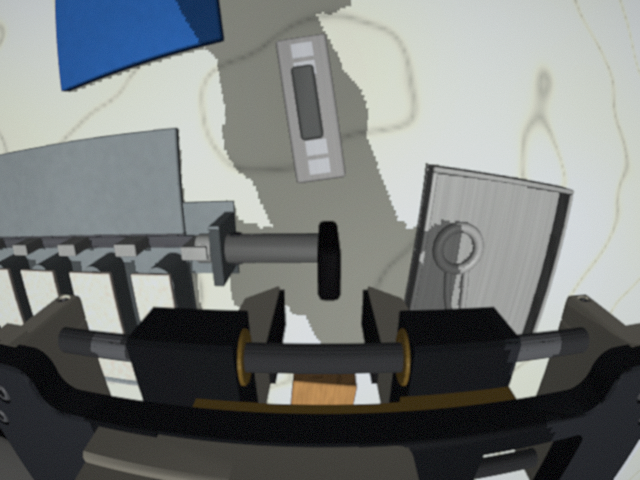

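Run:
```python
from h import *
st=arm.observe()
for p in [(329,223),(329,260),(329,298)]: print(on("wrist",*p,.082,st))
C=[(277,41),(324,36),(343,177),(299,182)]
w=np.array([on("wrist",u,v,.03,st) for u,v in C]);d=w[0]-w[3]+w[1]-w[2];print("A",w.mean(0),np.linalg.norm(w[0]-w[3]),np.linalg.norm(w[0]-w[1]),np.degrees(np.arctan2(-d[1],-d[0])))
C=[(289,65),(310,64),(323,138),(304,141)]
print("Afin",np.mean([on("wrist",u,v,.086,st) for u,v in C],0))
```

```text
[0.4732 0.2482 0.082 ]
[0.4949 0.2496 0.082 ]
[0.5189 0.2511 0.082 ]
A [0.4088 0.233  0.03  ] 0.09791539332092979 0.031230262959148606 11.282579315583469
Afin [0.4084 0.2327 0.086 ]
```

```bash
python3 -m creep '[[[-0.1,0.2,-2,0,0,0,-0.2],[-0.1,0.2,-5,0,0,0,-0.2],[-0.1,0.2,-7.7,0,0,0,-0.2],[-0.1,0.2,-7.7,0,0,0,-0.2],[-0.1,0.2,-7.7,0,0,0,-0.2]]]' 20
python3 -m creep '[[[0,0,0,0,0,0,-0.5],[0,0,0,0,0,0,-0.7],[0,0,0,0,0,0,-0.9],[0,0,0,0,0,0,-0.9],[0,0,0,0,0,0,-0.9]]]' 20
```

```text
clock: 8.75
position: [0.5036, 0.25, 0.0629]
ee_rot: [0.093, -3.139, 0.0]
force: [-0.5, -0.7, -0.2]
width: 0.402
clock: 9.25
position: [0.5046, 0.2492, 0.064]
ee_rot: [-0.09, 3.139, 0.002]
force: [-0.7, 0.6, 7.1]
width: 0.154
```

```bash
python3 -m creep '[[[0.05,-0.8,0,0,0,0,-0.9],[0.1,-1.6,0,0,0,0,-0.9],[0.15,-2.4,0,0,0,0,-0.9],[0.18,-3.1,0,0,0,0,-0.9],[0.18,-3.2,0,0,0,0,-0.9]]]' 
python3 -m creep '[[[0,0,0,0,0,0,-0.9],[0,0,0,0,0,0,-0.9]]]'
```

```text
clock: 9.75
position: [0.5065, 0.2187, 0.064]
ee_rot: [-0.092, 3.138, 0.005]
force: [0.1, 9.4, 3.2]
width: 0.152
clock: 9.95
position: [0.5065, 0.2187, 0.064]
ee_rot: [-0.092, 3.138, 0.004]
force: [-0.7, 6.0, 4.8]
width: 0.158
```

```bash
python3 -m creep '[[[0,0.05,0,0,0,0,-0.6],[0,0.05,0,0,0,0,-0.35],[0,0.05,0,0,0,0,-0.35],[0,0.05,2,0,0,0,-0.35],[0,0.05,5,0,0,0,-0.35]]]' 
python3 -m creep '[[[-2,0,3,0,0,2,-0.2],[-5,0.5,6,0,0,4,0],[-9.7,1.2,6,0,0,8,0],[-9.7,1.2,6,0,0,8,0],[-9.7,1.2,6,0,0,8,0]]]'
python3 - <<'E'
from h import *
arm.get_image("wrist")
im,st=snap('wrist','w11.png');print(st["position"],yaw(st),st["force"],st["width"])
im,st=snap('top','t11.png')
E
```

```text
clock: 10.45
position: [0.5046, 0.2162, 0.112]
ee_rot: [0.089, -3.137, 0.003]
force: [0.5, 0.3, -0.3]
width: 0.323
clock: 10.95
position: [0.4082, 0.2292, 0.1733]
ee_rot: [-0.31, 3.126, 0.0]
force: [0.6, -0.9, 0.3]
width: 0.501
[0.4092 0.229  0.1732] 11.254465837023186 [0.101  0.1317 0.3981] 0.49885359926817074
```

View pics/w11.png

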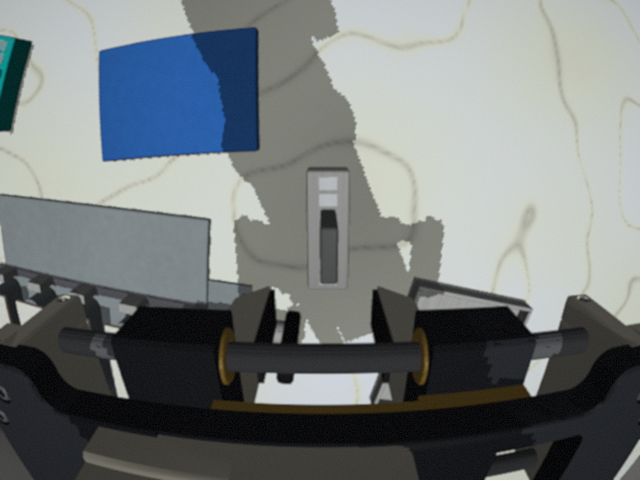

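View pics/t11.png

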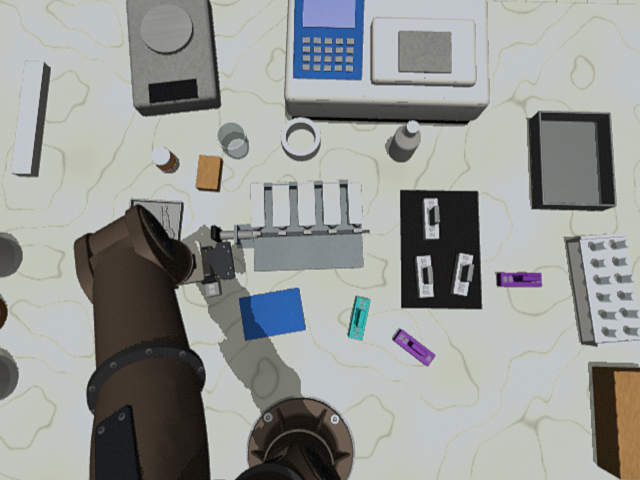

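Run:
```python
from h import *
st=arm.observe()
print(st["position"],np.mean([on("wrist",u,v,.086,st) for u,v in [(320,227),(337,227),(337,283),(320,283)]],0))
print(np.mean([on("wrist",u,v,.03,st) for u,v in [(307,169),(347,169),(348,288),(308,288)]],0))
```

```text
[0.4099 0.2289 0.1729] [0.4079 0.2311 0.086 ]
[0.4074 0.231  0.03  ]
```

```bash
python3 -m creep '[[[-0.1,0.2,-4,0,0,0,0],[-0.2,0.2,-8,0,0,0,0],[-0.2,0.2,-10.7,0,0,0,0],[-0.2,0.2,-10.7,0,0,0,0],[-0.2,0.2,-10.7,0,0,0,0]]]' 30
python3 -m creep '[[[0,0,0,0,0,0,-0.5],[0,0,0,0,0,0,-0.9],[0,0,0,0,0,0,-0.9],[0,0,0,0,0,0,-0.9],[0,0,0,0,0,0,-0.9]]]' 30
```

```text
clock: 11.6
position: [0.4075, 0.2308, 0.066]
ee_rot: [0.307, -3.126, 0.002]
force: [-0.0, -0.2, 0.6]
width: 0.502
clock: 12.1
position: [0.407, 0.2314, 0.0665]
ee_rot: [-0.309, 3.126, 0.001]
force: [-0.3, -0.2, -0.7]
width: 0.125
```

```bash
python3 -m creep '[[[0,0,2,0,0,0,-0.9],[0,0,5,0,0,0,-0.9],[0,-2,6,0,0,-2,-0.9],[1,-5,6,0,0,-5,-0.9],[3,-9,6,0,0,-8,-0.9]]]' 40
python3 -m creep '[[[1.5,-4,0,0,0,0,-0.9],[1.5,-5.4,0,0,0,0,-0.9],[1.5,-5.4,0,0,0,0,-0.9],[1.5,-5.4,0,0,0,0,-0.9],[1.5,-5.4,0,0,0,0,-0.9]]]'
python3 - <<'E'
from h import *
arm.get_image("wrist")
im,st=snap('wrist','w12.png');print(st["position"],yaw(st),st["force"],st["width"])
im,st=snap('top','t12.png')
c=im[165:305,190:370];cv2.imwrite("pics/t12c.png",cv2.resize(c,None,fx=4.2,fy=4.2,interpolation=cv2.INTER_CUBIC))
E
```

```text
clock: 12.6
position: [0.436, 0.1412, 0.1263]
ee_rot: [0.092, -3.14, -0.002]
force: [1.0, 0.2, -0.7]
width: 0.125
clock: 13.1
position: [0.4515, 0.0883, 0.126]
ee_rot: [0.092, -3.14, -0.001]
force: [-1.1, 0.1, -1.8]
width: 0.128
[0.4516 0.0884 0.126 ] 3.39162967307216 [-0.2567  0.4873 -1.2118] 0.13028761155115254
```

View pics/w12.png

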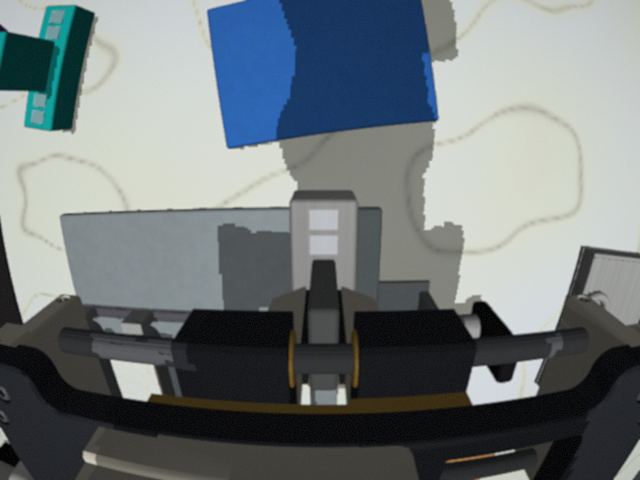

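View pics/t12c.png

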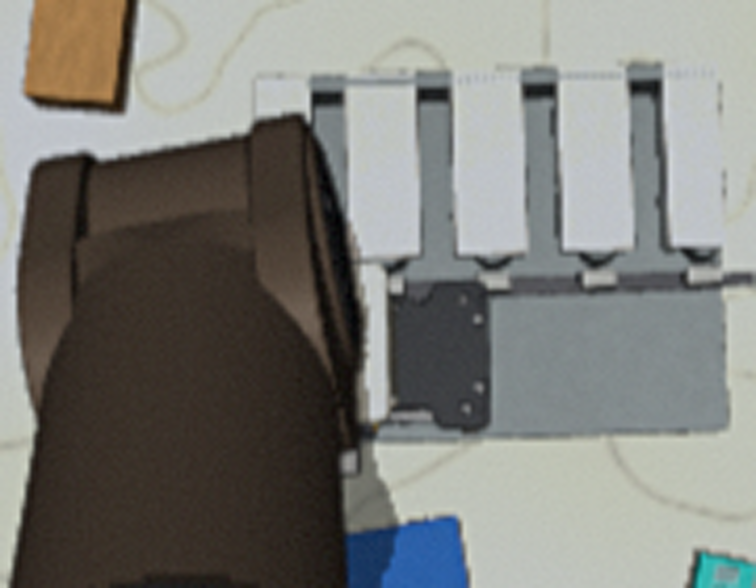

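Run:
```python
from h import *
st=arm.observe();print(st["position"])
a=on("wrist",381,208,.008,st);b=on("wrist",62,215,.008,st);print(a,b,np.linalg.norm(a-b))
d=a-b;th=np.arctan2(-d[0],d[1]);print(np.degrees(th))
c=(a+b)/2;print("origin",c[:2]+.1*np.array([np.cos(th),np.sin(th)]))
# carrier block rear top edge: at z=.03+.06
w=[on("wrist",u,v,.0895,st) for u,v in [(291,199),(356,199)]];print(w, np.mean(w,0))
```

```text
[0.4517 0.0883 0.126 ]
[0.4228 0.1273 0.008 ] [ 0.4398 -0.1381  0.008 ] 0.2658643761312788
3.6733980736010325
origin [0.5311 0.001 ]
[array([0.4039, 0.069 , 0.0895]), array([0.402 , 0.1005, 0.0895])] [0.403  0.0847 0.0895]
```

```bash
python3 -m creep '[[[0,-0.1,-2,0,0,0,-0.9],[0,-0.1,-4,0,0,0,-0.9],[0,-0.1,-5,0,0,0,-0.9],[0,-0.1,-5,0,0,0,-0.9],[0,-0.1,-5,0,0,0,-0.9]]]' 40
python3 -m creep '[[[1,0.06,0,0,0,0,-0.9],[2,0.12,0,0,0,0,-0.9],[3,0.17,0,0,0,0,-0.9],[3.5,0.2,0,0,0,0,-0.9],[3.5,0.2,0,0,0,0,-0.9]]]'
python3 - <<'E'
from h import *
im,st=snap('wrist','w13.png');print(st["position"],yaw(st),st["force"],st["ft_torque"])
im,st=snap('scene','s13.png')
c=im[220:370,240:480];cv2.imwrite("pics/s13c.png",cv2.resize(c,None,fx=3.3,fy=3.3,interpolation=cv2.INTER_CUBIC))
E
```

```text
clock: 13.75
position: [0.4519, 0.0865, 0.0762]
ee_rot: [0.091, -3.14, 0.0]
force: [0.5, 0.1, -1.4]
width: 0.132
clock: 14.25
position: [0.4881, 0.0885, 0.0761]
ee_rot: [-0.09, 3.139, 0.0]
force: [0.8, 1.2, -1.2]
width: 0.126
[0.4881 0.0885 0.0761] 3.281377209590337 [ 0.831   1.2052 -1.1951] [ 0.3819 -0.1595  0.0753]
```

View pics/s13c.png

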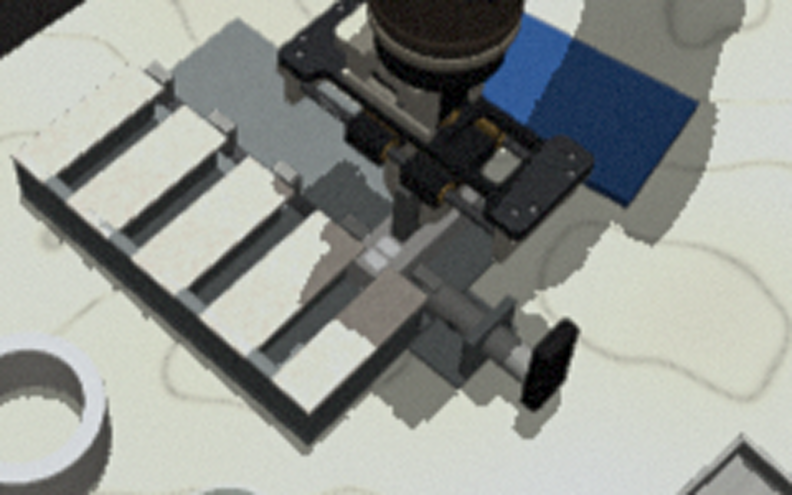

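```bash
python3 -m creep '[[[1.2,0.07,0,0,0,0,-0.9],[2.4,0.14,0,0,0,0,-0.9],[3.6,0.2,0,0,0,0,-0.9],[4,0.23,0,0,0,0,-0.9],[4,0.23,0,0,0,0,-0.9]]]'
python3 -m creep '[[[1.2,0.07,0,0,0,0,-0.9],[2.4,0.14,0,0,0,0,-0.9],[3.6,0.2,0,0,0,0,-0.9],[4,0.23,0,0,0,0,-0.9],[4,0.23,0,0,0,0,-0.9]]]'
```

```text
clock: 14.85
position: [0.5284, 0.0909, 0.0761]
ee_rot: [-0.09, 3.139, 0.001]
force: [1.8, 3.3, -1.2]
width: 0.13
clock: 15.35
position: [0.5683, 0.0933, 0.076]
ee_rot: [-0.09, 3.139, 0.001]
force: [2.4, 4.8, -3.9]
width: 0.127
```

```bash
python3 -m creep '[[[0.5,0.13,0,0,0,0,-0.9],[1,0.16,0,0,0,0,-0.9],[1.1,0.16,0,0,0,0,-0.9],[1.2,0.17,0,0,0,0,-0.9],[1.2,0.17,0,0,0,0,-0.9]]]'
```

```text
clock: 15.85
position: [0.5781, 0.0941, 0.076]
ee_rot: [0.09, -3.139, 0.001]
force: [-4.5, 1.6, 1.5]
width: 0.127
```

```bash
python3 -m creep '[[[0.1,0,-0.1,0,0,0,-0.9],[0.1,0,-0.2,0,0,0,-0.9],[0.1,0,-0.2,0,0,0,-0.5],[0.1,0,-0.2,0,0,0,-0.2],[0.1,0,-0.2,0,0,0,-0.2]]]'
python3 -m creep '[[[0,0,3,0,0,0,-0.2],[0,0,6,0,0,0,-0.2],[0,0,10,0,0,0,-0.2],[-1,-2,12,0,0,0,0],[-2,-6,12,0,0,0,0]]]'
python3 - <<'E'
from h import *
im,st=snap('top','t14.png')
c=im[165:305,190:370];cv2.imwrite("pics/t14c.png",cv2.resize(c,None,fx=4.2,fy=4.2,interpolation=cv2.INTER_CUBIC))
print(st["position"],yaw(st))
E
```

```text
clock: 16.35
position: [0.5806, 0.094, 0.0743]
ee_rot: [-0.089, 3.139, -0.001]
force: [-0.1, -1.7, 0.4]
width: 0.338
clock: 16.85
position: [0.5622, 0.0373, 0.1974]
ee_rot: [-0.098, 3.133, 0.004]
force: [0.7, -0.3, 1.0]
width: 0.488
[0.5622 0.0373 0.1974] 3.586871111235921
```

View pics/t14.png

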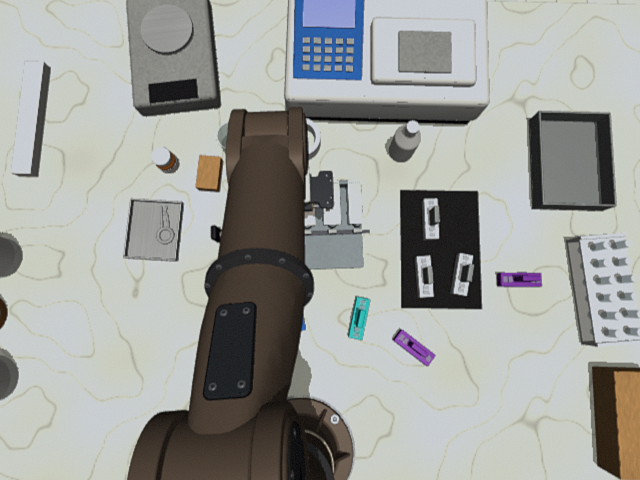

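```bash
python3 -m creep '[[[-3,-4,0,0,0,0,0],[-6,-8,0,0,0,0,0],[-9,-12,0,0,0,1,0],[-12,-16,0,0,0,1,0],[-14,-20,0,0,0,1,0]]]'
python3 -m creep '[[[-0.6,-5,-1,0,0,0,0],[-0.6,-10,-2,0,0,0,0],[-0.6,-13,-2.5,0,0,0,0],[-0.6,-13,-2.5,0,0,0,0],[-0.6,-13,-2.5,0,0,0,0]]]'
python3 - <<'E'
from h import *
arm.get_image("wrist")
im,st=snap('wrist','w15.png');print(st["position"],yaw(st),st["force"],st["width"])
im,st=snap('top','t15.png')
c=im[165:305,190:370];cv2.imwrite("pics/t15c.png",cv2.resize(c,None,fx=4.2,fy=4.2,interpolation=cv2.INTER_CUBIC))
E
```

```text
clock: 17.4
position: [0.4177, -0.1671, 0.1941]
ee_rot: [0.116, -3.139, -0.0]
force: [2.5, -0.5, 0.1]
width: 0.5
clock: 17.9
position: [0.4134, -0.2961, 0.1687]
ee_rot: [0.114, -3.139, -0.0]
force: [0.6, 0.8, 0.4]
width: 0.496
[ 0.4138 -0.295   0.1689] 4.26105164188518 [-0.1305  0.3328 -0.0078] 0.49763008874210923
```

View pics/w15.png

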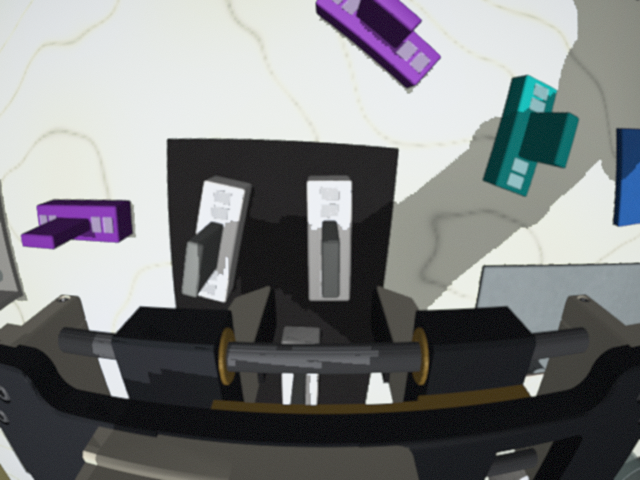

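View pics/t15c.png

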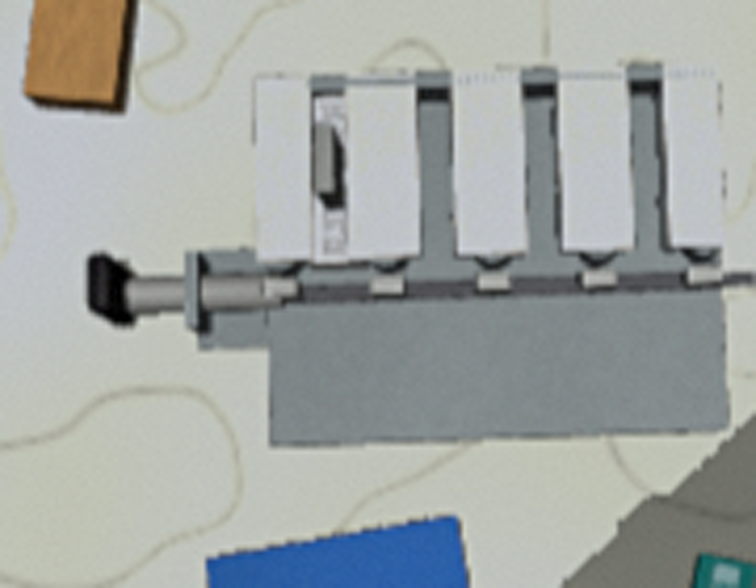

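Run:
```python
from h import *
st=arm.observe()
print(st["position"],np.mean([on("wrist",u,v,.086,st) for u,v in [(323,240),(338,240),(339,297),(323,297)]],0))
print(np.mean([on("wrist",u,v,.03,st) for u,v in [(307,178),(351,178),(351,300),(309,300)]],0))
```

```text
[ 0.4143 -0.2942  0.1691] [ 0.4206 -0.2896  0.086 ]
[ 0.4199 -0.2895  0.03  ]
```

```bash
python3 -m creep '[[[0.4,0.3,-4,0,0,0,0],[0.6,0.4,-8,0,0,0,0],[0.6,0.4,-10.3,0,0,0,0],[0.6,0.4,-10.3,0,0,0,0],[0.6,0.4,-10.3,0,0,0,0]]]' 30
python3 -m creep '[[[0,0,0,0,0,0,-0.5],[0,0,0,0,0,0,-0.9],[0,0,0,0,0,0,-0.9],[0,0,0,0,0,0,-0.9],[0,0,0,0,0,0,-0.9]]]' 40
```

```text
clock: 18.55
position: [0.4203, -0.2908, 0.0667]
ee_rot: [0.119, -3.139, -0.0]
force: [-0.3, -0.1, 1.0]
width: 0.503
clock: 19.05
position: [0.42, -0.2914, 0.0664]
ee_rot: [-0.117, 3.139, -0.0]
force: [0.3, 0.2, -1.8]
width: 0.127
```

```bash
python3 -m creep '[[[0,0,3,0,0,0,-0.9],[0.5,2,7,0,0,0,-0.9],[1,6,9,0,0,-1,-0.9],[2,10,9,0,0,-1,-0.9],[3,14,9,0,0,-1,-0.9]]]' 40
python3 -m creep '[[[0.5,4,0,0,0,0,-0.9],[0.5,9,0,0,0,0,-0.9],[0.5,14,-2,0,0,0,-0.9],[0.5,17.5,-3,0,0,0,-0.9],[0.5,17.5,-3,0,0,0,-0.9]]]'
python3 -c "
from h import *
arm.get_image('wrist')
im,st=snap('wrist','w16.png');print(st['position'],yaw(st),st['force'],st['width'])
p=st['position'][:2]-[.5314,-.0017];a=np.radians(3.3);print(p@np.array([[np.cos(a),-np.sin(a)],[np.sin(a),np.cos(a)]]))"
```

```text
clock: 19.55
position: [0.4503, -0.1502, 0.1569]
ee_rot: [-0.089, 3.139, -0.0]
force: [0.7, 0.3, -1.9]
width: 0.129
clock: 20.05
position: [0.4537, 0.0292, 0.1247]
ee_rot: [0.103, -3.137, -0.003]
force: [0.1, -0.0, -1.0]
width: 0.132
[0.4541 0.0261 0.1253] 3.5959456857562087 [ 0.8091 -0.2869 -1.7821] 0.13252559830835187
[-0.0756  0.0322]
```

View pics/w16.png

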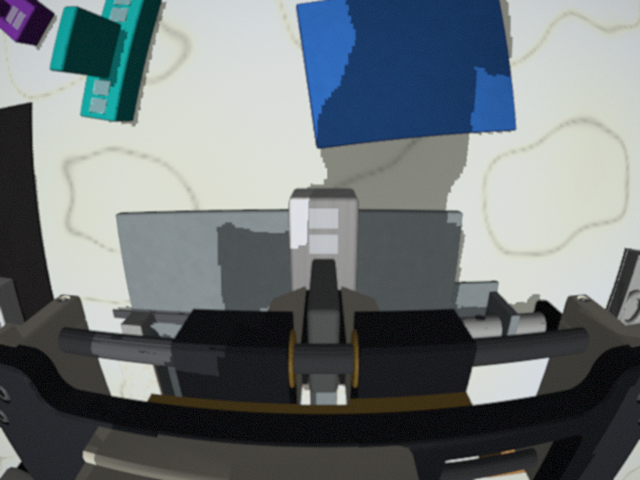

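```bash
cat > q.py <<'E'
from h import *
st=arm.observe();p=st['position'][:2]-[.5314,-.0017];a=np.radians(3.3)
print(st['position'],"mag",1000*p@np.array([[np.cos(a),-np.sin(a)],[np.sin(a),np.cos(a)]]),"yaw",yaw(st),"F",st['force'],st['width'],st['clock'])
E
python3 -m creep '[[[0,0,-2,0,0,0,-0.9],[0,0,-4,0,0,0,-0.9],[0,0,-4.9,0,0,0,-0.9],[0,0,-4.9,0,0,0,-0.9],[0,0,-4.9,0,0,0,-0.9]]]' >/dev/null; python3 q.py
```

```text
[0.4552 0.0228 0.0776] mag [-74.6906  28.8181] yaw 3.2054294863429806 F [ 0.4661 -0.2272 -0.7544] 0.13313203290332262 20.65
```

```bash
python3 -m creep '[[[0,0.22,-0.15,0,0,0,-0.9],[0,0.22,-0.15,0,0,0,-0.9],[0,0.22,-0.15,0,0,0,-0.9]]]' >/dev/null; python3 q.py
```

```text
[0.4552 0.026  0.076 ] mag [-74.5086  31.9982] yaw 3.303484688218481 F [-0.9993 -0.4431 -1.5865] 0.12861913401310712 20.95
```

```bash
python3 -m creep '[[[1,0,0,0,0,0,-0.9],[2,0.06,0,0,0,0,-0.9],[3,0.11,0,0,0,0,-0.9],[3.5,0.14,0,0,0,0,-0.9],[3.5,0.14,0,0,0,0,-0.9]]]' >/dev/null; python3 q.py
```

```text
[0.491  0.0272 0.0755] mag [-38.6538  31.1705] yaw 3.281924744611527 F [-0.2354 -0.2291 -1.2217] 0.13064018650221174 21.45
```

```bash
python3 -m creep '[[[1.2,0.07,0,0,0,0,-0.9],[2.4,0.14,0,0,0,0,-0.9],[3.6,0.2,0,0,0,0,-0.9],[4,0.23,0,0,0,0,-0.9],[4,0.23,0,0,0,0,-0.9]]]' >/dev/null; python3 q.py
python3 -m creep '[[[1.2,0.07,0,0,0,0,-0.9],[2.4,0.14,0,0,0,0,-0.9],[3.6,0.2,0,0,0,0,-0.9],[4,0.23,0,0,0,0,-0.9],[4,0.23,0,0,0,0,-0.9]]]' >/dev/null; python3 q.py
```

```text
[0.5307 0.0295 0.0754] mag [ 1.0823 31.1715] yaw 3.28297251913304 F [-0.6987  0.837  -1.7283] 0.13019190341504785 21.95
[0.5707 0.0318 0.0754] mag [41.1413 31.1811] yaw 3.285843303277435 F [-0.3023 -0.3165 -1.0214] 0.12891935571712315 22.45
```

```bash
python3 -m creep '[[[0.5,0.03,0,0,0,0,-0.9],[0.9,0.06,0,0,0,0,-0.9],[1.2,0.07,0,0,0,0,-0.9],[1.3,0.08,0,0,0,0,-0.9],[1.4,0.08,0,0,0,0,-0.9]]]' >/dev/null; python3 q.py
```

```text
[0.5834 0.0325 0.0755] mag [53.917  31.1881] yaw 3.2876675362485126 F [-3.7472  0.3828  0.0667] 0.12899430189321523 22.95
```

```bash
python3 -m creep '[[[0.1,0,-0.1,0,0,0,-0.9],[0.1,0,-0.15,0,0,0,-0.9],[0.1,0,-0.15,0,0,0,-0.5],[0.1,0,-0.15,0,0,0,-0.2],[0.1,0,-0.15,0,0,0,-0.2]]]'
python3 -m creep '[[[0,0,3,0,0,0,-0.2],[0,0,6,0,0,0,-0.2],[0,0,10,0,0,0,-0.2],[-2,-3,12,0,0,0,0],[-6,-7,12,0,0,0,0]]]'
python3 -m creep '[[[-4,-5,0,0,0,-4,0],[-7,-10,0,0,0,-8,0],[-9,-15,0,0,0,-12,0],[-10,-20,0,0,0,-12,0],[-10,-24,0,0,0,-12,0]]]'
```

```text
clock: 23.45
position: [0.5855, 0.0326, 0.0744]
ee_rot: [-0.09, 3.139, 0.0]
force: [0.7, 0.6, -0.1]
width: 0.341
clock: 23.95
position: [0.5331, -0.0323, 0.1974]
ee_rot: [-0.095, 3.132, 0.0]
force: [0.5, -0.7, -0.5]
width: 0.488
clock: 24.45
position: [0.43, -0.2587, 0.1947]
ee_rot: [0.238, 3.131, 0.0]
force: [1.1, 0.4, 0.2]
width: 0.502
```

```bash
python3 -m creep '[[[0,-5,-2,0,0,0,0],[0,-9,-2,0,0,0,0],[0,-9,-2,0,0,0,0],[0,-9,-2,0,0,0,0],[0,-9,-2,0,0,0,0]]]'
python3 q.py
python3 - <<'E'
from h import *
im,st=snap('wrist','w17.png');print(st["position"],yaw(st),st["width"])
im,_=snap('top','t17.png')
E
```

```text
clock: 24.95
position: [0.4316, -0.3461, 0.1741]
ee_rot: [0.237, 3.132, 0.001]
force: [0.2, -0.0, 0.4]
width: 0.497
[ 0.4316 -0.3461  0.1741] mag [-119.4135 -338.0998] yaw -8.654921077852343 F [ 0.1693 -0.0159  0.3801] 0.49701083178564454 24.95
[ 0.4316 -0.3461  0.1741] -8.654921077852343 0.49701083178564454
```

View pics/w17.png

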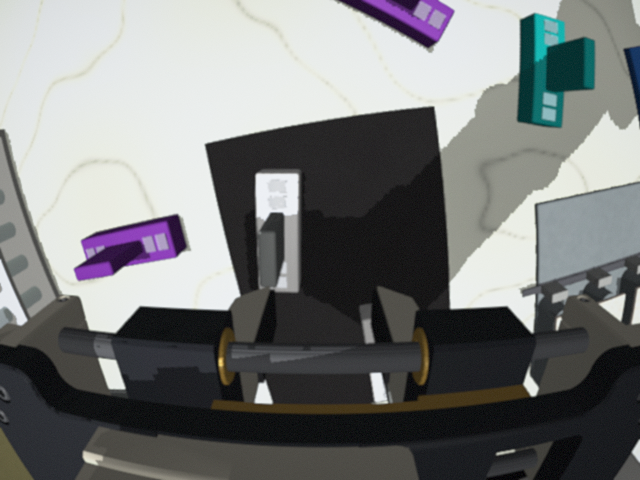

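View pics/t17.png

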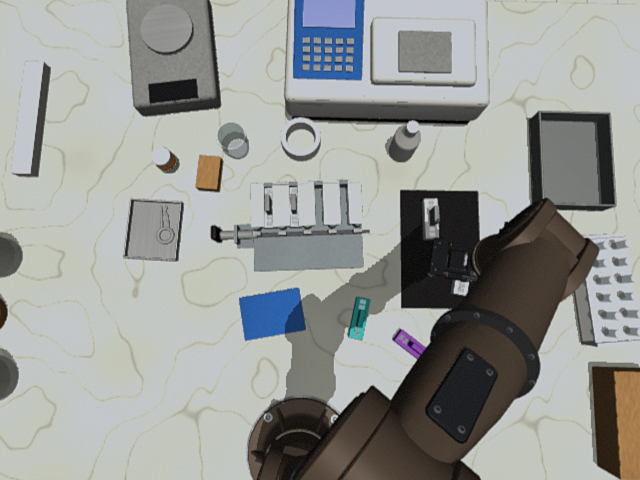

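Run:
```python
from h import *
st=arm.observe()
print(st["position"],np.mean([on("wrist",u,v,.086,st) for u,v in [(259,233),(276,232),(277,287),(259,288)]],0))
print(np.mean([on("wrist",u,v,.03,st) for u,v in [(256,172),(301,172),(299,291),(257,290)]],0))
im=cv2.imread("pics/w17.png");c=im[150:310,220:330];cv2.imwrite("pics/w17c.png",cv2.resize(c,None,fx=3.7,fy=3.7))
```

```text
[ 0.4319 -0.3457  0.1742] [ 0.4292 -0.3835  0.086 ]
[ 0.4273 -0.3829  0.03  ]
```

View pics/w17c.png

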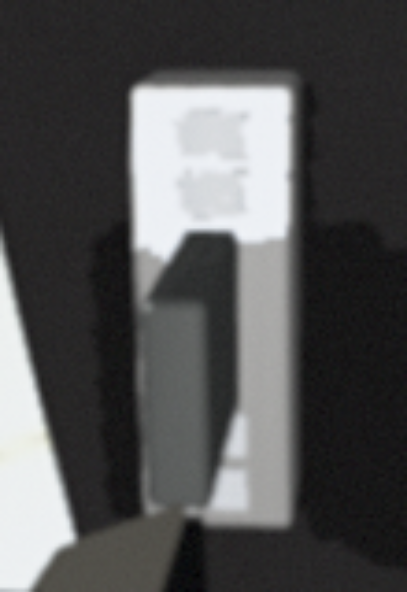

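```bash
python3 -m creep '[[[-0.3,-3.8,-2,0,0,0,0],[-0.3,-3.8,-6,0,0,0,0],[-0.3,-3.8,-10.8,0,0,0,0],[-0.3,-3.8,-10.8,0,0,0,0],[-0.3,-3.8,-10.8,0,0,0,0]]]' 30
python3 -m creep '[[[0,0,0,0,0,0,-0.5],[0,0,0,0,0,0,-0.9],[0,0,0,0,0,0,-0.9],[0,0,0,0,0,0,-0.9],[0,0,0,0,0,0,-0.9]]]' 40; python3 q.py
```

```text
clock: 25.55
position: [0.4284, -0.3843, 0.0666]
ee_rot: [-0.237, -3.131, -0.002]
force: [0.2, -0.4, 0.1]
width: 0.499
clock: 26.05
position: [0.4286, -0.3851, 0.0666]
ee_rot: [0.238, 3.132, -0.0]
force: [0.9, 1.8, 4.6]
width: 0.127
[ 0.4286 -0.3851  0.0666] mag [-124.7231 -376.8484] yaw -8.705200945154383 F [0.9477 1.8089 4.5672] 0.12697358862414404 26.05
```

```bash
python3 -m creep '[[[0,0,3,0,0,0,-0.9],[0,2,7,0,0,4,-0.9],[0.5,6,9,0,0,8,-0.9],[1,10,9,0,0,12,-0.9],[1.5,14,9,0,0,12,-0.9]]]' 40
python3 -m creep '[[[0.5,4,0,0,0,0,-0.9],[1,9,0,0,0,0,-0.9],[1.5,14,0,0,0,0,-0.9],[1.5,19,-2,0,0,0,-0.9],[1.5,20.8,-4,0,0,0,-0.9]]]'
python3 -m creep '[[[0,0,0,0,0,0,-0.9],[0,0,-2,0,0,0,-0.9],[0,0,-2,0,0,0,-0.9],[0,0,-2,0,0,0,-0.9]]]';python3 q.py
python3 -c "
from h import *
snap('wrist','w18.png')"
```

```text
clock: 26.55
position: [0.4435, -0.2441, 0.1569]
ee_rot: [-0.093, 3.139, -0.001]
force: [0.9, 0.2, -2.2]
width: 0.127
clock: 27.05
position: [0.4587, -0.0326, 0.1162]
ee_rot: [-0.097, 3.138, 0.003]
force: [1.7, -0.3, -1.9]
width: 0.128
clock: 27.45
position: [0.458, -0.0381, 0.0963]
ee_rot: [0.088, -3.139, 0.001]
force: [-0.6, -1.1, -1.2]
width: 0.129
[ 0.458  -0.0381  0.0963] mag [-75.3882 -32.1019] yaw 3.2029971358076708 F [-0.5952 -1.1359 -1.1927] 0.12898086225112315 27.45
```

View pics/w18.png

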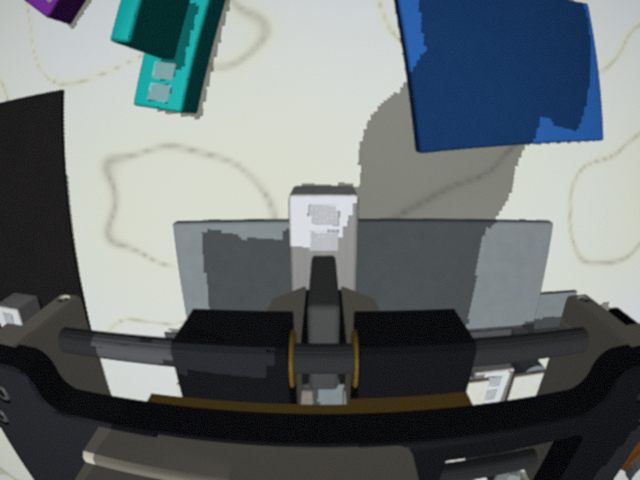

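```bash
python3 -m creep '[[[0,0.1,-1,0,0,0,-0.9],[0,0.1,-2.05,0,0,0,-0.9],[0,0.1,-2.05,0,0,0,-0.9],[0,0.1,-2.05,0,0,0,-0.9],[0,0.1,-2.05,0,0,0,-0.9]]]' >/dev/null; python3 q.py
```

```text
[ 0.4583 -0.0363  0.0756] mag [-74.9636 -30.2974] yaw 3.278082344121476 F [ 0.427   0.0023 -1.4651] 0.1290548813046734 28.0
```

```bash
python3 -m creep '[[[1,0,0,0,0,0,-0.9],[2,0.06,0,0,0,0,-0.9],[3,0.11,0,0,0,0,-0.9],[3.5,0.14,0,0,0,0,-0.9],[3.5,0.14,0,0,0,0,-0.9]]]' >/dev/null; python3 q.py
```

```text
[ 0.4944 -0.0347  0.0755] mag [-38.831  -30.8035] yaw 3.299693131433685 F [ 0.0429 -0.2339 -1.9926] 0.13459117447817748 28.5
```

```bash
python3 -m creep '[[[1.2,0.07,0,0,0,0,-0.9],[2.4,0.14,0,0,0,0,-0.9],[3.6,0.2,0,0,0,0,-0.9],[4,0.23,0,0,0,0,-0.9],[4,0.23,0,0,0,0,-0.9]]]' >/dev/null; python3 q.py
python3 -m creep '[[[1.2,0.07,0,0,0,0,-0.9],[2.4,0.14,0,0,0,0,-0.9],[3.6,0.2,0,0,0,0,-0.9],[4,0.23,0,0,0,0,-0.9],[4,0.23,0,0,0,0,-0.9]]]' >/dev/null; python3 q.py
python3 -m creep '[[[0.5,0.03,0,0,0,0,-0.9],[0.9,0.06,0,0,0,0,-0.9],[1.2,0.07,0,0,0,0,-0.9],[1.3,0.08,0,0,0,0,-0.9],[1.4,0.08,0,0,0,0,-0.9]]]' >/dev/null; python3 q.py
```

```text
[ 0.5341 -0.0324  0.0755] mag [  0.8811 -30.8354] yaw 3.2952105823411224 F [-0.7798 -1.4737 -0.6783] 0.127350323525322 29.0
[ 0.574  -0.0301  0.0754] mag [ 40.9414 -30.7908] yaw 3.300901715487982 F [-0.1065 -0.0886 -1.7383] 0.12861224235758284 29.5
[ 0.5872 -0.0294  0.0755] mag [ 54.1497 -30.8242] yaw 3.285348969514777 F [ 0.0871 -0.5207 -1.7553] 0.12808448878380913 30.0
```

```bash
python3 -m creep '[[[0.2,0,0,0,0,0,-0.9],[0.3,0,0,0,0,0,-0.9],[0.3,0,0,0,0,0,-0.9]]]' >/dev/null; python3 q.py
```

```text
[ 0.5888 -0.0294  0.0752] mag [ 55.7223 -31.0087] yaw 3.2818389616413204 F [-3.9697 -0.2325  1.5027] 0.12821616168975503 30.3
```

```bash
python3 -m creep '[[[0,0,-0.1,0,0,0,-0.9],[0,0,-0.1,0,0,0,-0.5],[0,0,-0.1,0,0,0,-0.2],[0,0,-0.1,0,0,0,-0.2],[0,0,3,0,0,0,-0.2]]]'
python3 -m creep '[[[0,0,4,0,0,0,-0.2],[0,0,9,0,0,0,-0.2],[-2,-2,10,0,0,0,0],[-5,-6,10,0,0,0,0],[-7,-10,10,0,0,-2,0]]]'
python3 -m creep '[[[0,-5,0,0,0,0,0],[1,-10,0,0,0,0,0],[2,-15,0,0,0,0,0],[3,-17.5,-1,0,0,0,0],[3,-17.5,-2,0,0,0,0]]]'
python3 -m creep '[[[0,0,0,0,0,0,0],[0,0,0,0,0,0,0],[0,0,0,0,0,0,0]]]'>/dev/null
python3 q.py
python3 - <<'E'
from h import *
im,st=snap('wrist','w19.png');print(st["position"],yaw(st),st["width"])
im,_=snap('top','t19.png')
E
```

```text
clock: 30.8
position: [0.5882, -0.0291, 0.1029]
ee_rot: [0.09, -3.135, 0.0]
force: [-0.6, 0.4, 0.4]
width: 0.386
clock: 31.3
position: [0.5194, -0.1299, 0.2065]
ee_rot: [-0.038, 3.14, 0.0]
force: [-0.2, -1.3, -0.5]
width: 0.5
clock: 31.8
position: [0.5504, -0.31, 0.1857]
ee_rot: [-0.026, 3.14, -0.006]
force: [-0.3, 0.1, 0.2]
width: 0.497
[ 0.5507 -0.3029  0.1861] mag [   1.9397 -301.7784] yaw 1.39614785091647 F [-0.3179  0.5644 -0.0501] 0.5037741642583378 32.1
[ 0.5507 -0.3029  0.1861] 1.39614785091647 0.5037741642583378
```

View pics/w19.png

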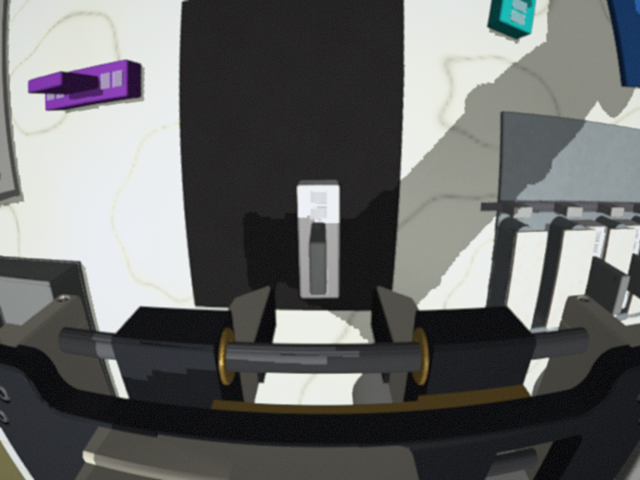

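View pics/t19.png

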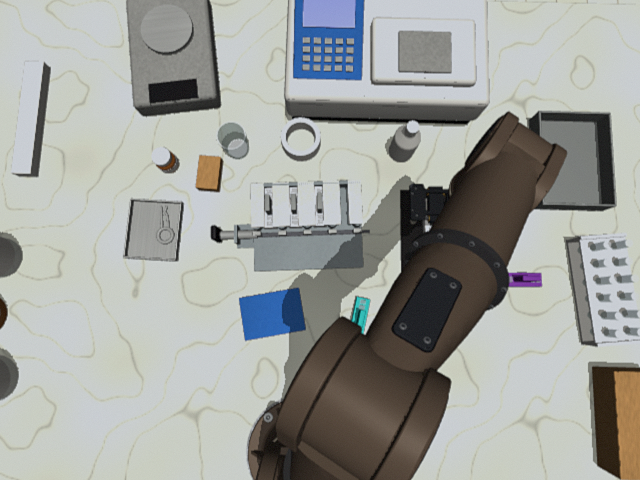

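Run:
```python
from h import *
st=arm.observe()
print(st["position"],np.mean([on("wrist",u,v,.086,st) for u,v in [(309,239),(326,239),(326,293),(309,293)]],0))
print(np.mean([on("wrist",u,v,.03,st) for u,v in [(298,184),(340,184),(339,297),(300,297)]],0))
```

```text
[ 0.5507 -0.3033  0.1863] [ 0.5626 -0.3078  0.086 ]
[ 0.5635 -0.3072  0.03  ]
```

```bash
python3 -m creep '[[[1.2,-0.4,-3,0,0,0,0],[1.2,-0.4,-7,0,0,0,0],[1.2,-0.4,-12,0,0,0,0],[1.2,-0.4,-12,0,0,0,0],[1.2,-0.4,-12,0,0,0,0]]]' 30;python3 q.py
python3 -m creep '[[[0,0,0,0,0,0,-0.5],[0,0,0,0,0,0,-0.9],[0,0,0,0,0,0,-0.9],[0,0,0,0,0,0,-0.9],[0,0,0,0,0,0,-0.9]]]' 40; python3 q.py
```

```text
clock: 32.7
position: [0.5622, -0.3081, 0.0662]
ee_rot: [0.036, -3.14, -0.001]
force: [0.4, -0.4, 0.8]
width: 0.495
[ 0.5622 -0.3081  0.0662] mag [  13.0874 -307.6137] yaw 1.3070046209710808 F [ 0.3649 -0.4007  0.7856] 0.4953532453593239 32.7
clock: 33.2
position: [0.5625, -0.3083, 0.0661]
ee_rot: [-0.035, 3.141, -0.0]
force: [-0.3, -0.5, 0.5]
width: 0.13
[ 0.5625 -0.3083  0.0661] mag [  13.3731 -307.929 ] yaw 1.2877657138427316 F [-0.277  -0.4811  0.5499] 0.12964892082215587 33.2
```

```bash
python3 -m creep '[[[0,0,3,0,0,0,-0.9],[-2,0,7,0,0,0,-0.9],[-6,3,8,0,0,2,-0.9],[-10,6,8,0,0,2,-0.9],[-10,10,8,0,0,2,-0.9]]]' 40
python3 -m creep '[[[0,4,0,0,0,0,-0.9],[0,9,-1,0,0,0,-0.9],[0,11,-3,0,0,0,-0.9],[0,11,-4,0,0,0,-0.9],[0,11,-4,0,0,0,-0.9]]]'
python3 -m creep '[[[0,0,-1,0,0,0,-0.9],[0,0,-1,0,0,0,-0.9],[0,0,-1,0,0,0,-0.9]]]';python3 q.py
python3 -c "
from h import *
snap('wrist','w20.png')"
```

```text
clock: 33.7
position: [0.4563, -0.2096, 0.1457]
ee_rot: [0.08, -3.137, -0.001]
force: [1.3, 1.5, -2.4]
width: 0.128
clock: 34.2
position: [0.4613, -0.0981, 0.1045]
ee_rot: [0.092, -3.138, 0.0]
force: [-0.5, -0.5, -1.6]
width: 0.127
clock: 34.5
position: [0.4622, -0.0994, 0.0956]
ee_rot: [0.087, -3.14, 0.0]
force: [-0.1, -0.1, 0.2]
width: 0.12
[ 0.4622 -0.0994  0.0956] mag [-74.7325 -93.56  ] yaw 3.1800749235363392 F [-0.1188 -0.0831  0.183 ] 0.12024435938543482 34.5
```

View pics/w20.png

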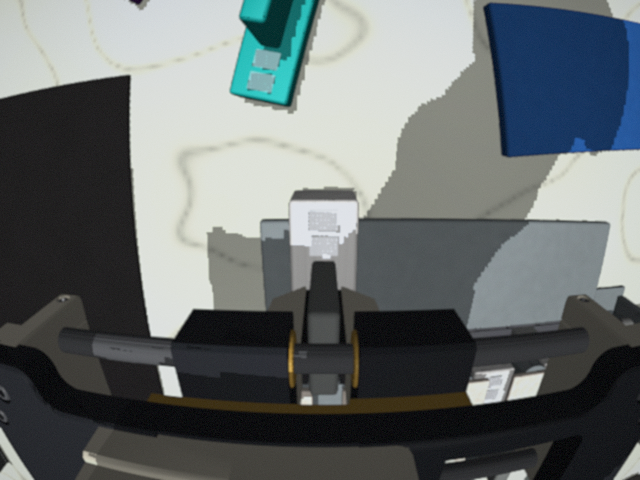

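```bash
python3 -m creep '[[[0,0,0,0,0,0,-0.9],[0,0,0,0,0,0,-0.9]]]' >/dev/null;python3 q.py
python3 - <<'E'
from h import *
im,st=snap('scene','s20.png')
c=im[150:330,220:440];cv2.imwrite("pics/s20c.png",cv2.resize(c,None,fx=3.3,fy=3.3,interpolation=cv2.INTER_CUBIC))
E
```

```text
[ 0.4625 -0.0986  0.0958] mag [-74.4029 -92.7654] yaw 3.2625069758770273 F [-0.6533  0.1654 -1.3663] 0.12599711920484447 34.75
```

View pics/s20c.png

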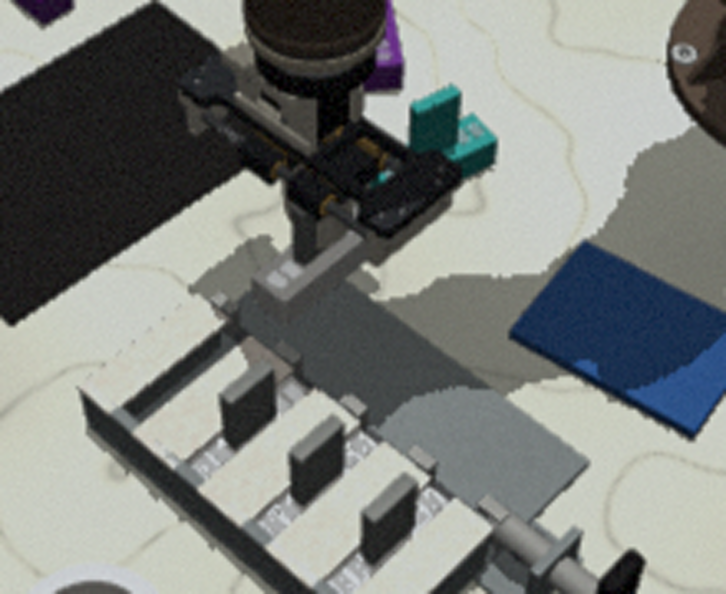

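Still held (load −1.4 N, normal noise). I'll lower it and slide it in.

```bash
python3 -m creep '[[[0,0,-1,0,0,0,-0.9],[0,0,-2,0,0,0,-0.9],[0,0,-2,0,0,0,-0.9],[0,0,-2,0,0,0,-0.9],[0,0,-2,0,0,0,-0.9]]]' >/dev/null; python3 q.py
python3 -m creep '[[[1,0.06,0,0,0,0,-0.9],[2,0.12,0,0,0,0,-0.9],[3,0.17,0,0,0,0,-0.9],[3.5,0.2,0,0,0,0,-0.9],[3.5,0.2,0,0,0,0,-0.9]]]' >/dev/null; python3 q.py
```

```text
[ 0.4623 -0.0985  0.0755] mag [-74.5878 -92.6136] yaw 3.2762845858094414 F [-0.7332  1.723  -2.5862] 0.12964882723841364 35.3
[ 0.4984 -0.0963  0.0755] mag [-38.3945 -92.4958] yaw 3.3155168531695116 F [-0.3421 -0.3512 -2.0392] 0.12972832036194845 35.8
```

```bash
python3 -m creep '[[[1.2,0.05,0,0,0,0,-0.9],[2.4,0.1,0,0,0,0,-0.9],[3.6,0.17,0,0,0,0,-0.9],[4,0.2,0,0,0,0,-0.9],[4,0.2,0,0,0,0,-0.9]]]' >/dev/null; python3 q.py
python3 -m creep '[[[1.2,0.07,0,0,0,0,-0.9],[2.4,0.14,0,0,0,0,-0.9],[3.6,0.2,0,0,0,0,-0.9],[4,0.23,0,0,0,0,-0.9],[4,0.23,0,0,0,0,-0.9]]]' >/dev/null; python3 q.py
python3 -m creep '[[[0.5,0.03,0,0,0,0,-0.9],[0.9,0.06,0,0,0,0,-0.9],[1.2,0.07,0,0,0,0,-0.9],[1.4,0.08,0,0,0,0,-0.9],[1.5,0.08,0,0,0,0,-0.9]]]' >/dev/null; python3 q.py
```

```text
[ 0.5381 -0.0943  0.0755] mag [  1.3459 -92.8093] yaw 3.3078784610726797 F [-0.5155 -0.6313 -2.6049] 0.12897234987275202 36.3
[ 0.5781 -0.0919  0.0754] mag [ 41.3936 -92.7624] yaw 3.3143371964541615 F [-0.6458 -1.112  -2.0827] 0.126406092060015 36.8
[ 0.5903 -0.0914  0.0751] mag [ 53.6079 -92.9402] yaw 3.2703597028302247 F [-7.1523 -0.2697  3.3419] 0.12968518614379457 37.3
```

```bash
python3 -m creep '[[[0,0,-0.1,0,0,0,-0.9],[0,0,-0.1,0,0,0,-0.5],[0,0,-0.1,0,0,0,-0.2],[0,0,-0.1,0,0,0,-0.2],[0,0,3,0,0,0,-0.2]]]'
python3 -m creep '[[[0,0,4,0,0,0,-0.2],[0,0,9,0,0,0,-0.2],[-4,2,9,0,0,0,-0.2],[-9,4,9,0,0,0,-0.2],[-13,8,9,0,0,0,-0.2]]]'
python3 -m creep '[[[0,4,0,0,0,0,-0.2],[1,9,0,0,0,0,-0.2],[2,14,0,0,0,0,-0.2],[3,19,0,0,0,0,-0.2],[4.6,23,-3,0,0,0,-0.2]]]'
python3 -m creep '[[[0,0,0,0,0,0,-0.3],[0,0,0,0,0,0,-0.3],[0,0,0,0,0,0,-0.3]]]'>/dev/null
python3 q.py
python3 - <<'E'
from h import *
snap('wrist','w21.png')
im,_=snap('top','t21.png')
c=im[165:305,190:370];cv2.imwrite("pics/t21c.png",cv2.resize(c,None,fx=4.2,fy=4.2,interpolation=cv2.INTER_CUBIC))
im,st=snap('scene','s21.png')
c=im[170:370,220:480];cv2.imwrite("pics/s21c.png",cv2.resize(c,None,fx=3,fy=3,interpolation=cv2.INTER_CUBIC))
E
```

```text
clock: 37.8
position: [0.5902, -0.0907, 0.1029]
ee_rot: [0.09, -3.134, -0.001]
force: [-0.5, -0.4, 0.0]
width: 0.39
clock: 38.3
position: [0.4678, -0.0195, 0.196]
ee_rot: [-0.085, 3.139, -0.001]
force: [1.2, 1.7, -0.2]
width: 0.403
clock: 38.8
position: [0.5161, 0.2126, 0.1713]
ee_rot: [-0.094, 3.134, 0.007]
force: [0.4, 0.2, 0.6]
width: 0.403
[0.5144 0.2066 0.1687] mag [ -4.995  208.9422] yaw 3.196446968861576 F [0.6426 0.1081 0.9168] 0.3500803659835214 39.1
```

View pics/w21.png

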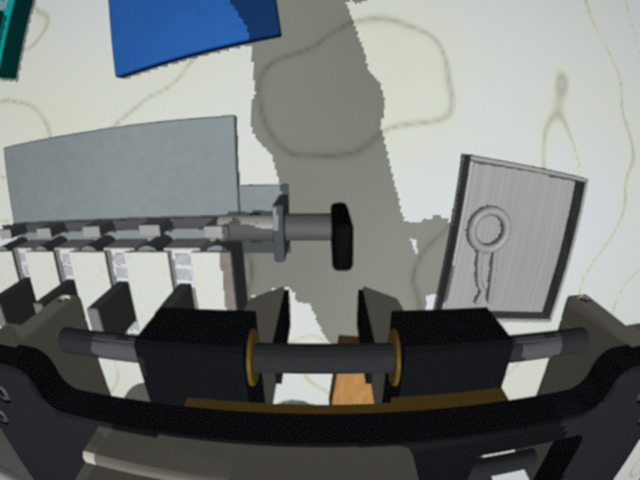

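View pics/t21c.png

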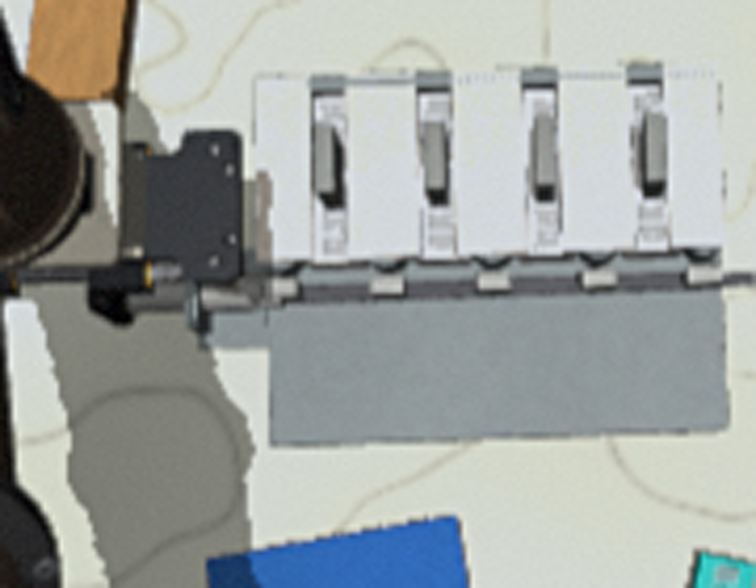

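View pics/s21c.png

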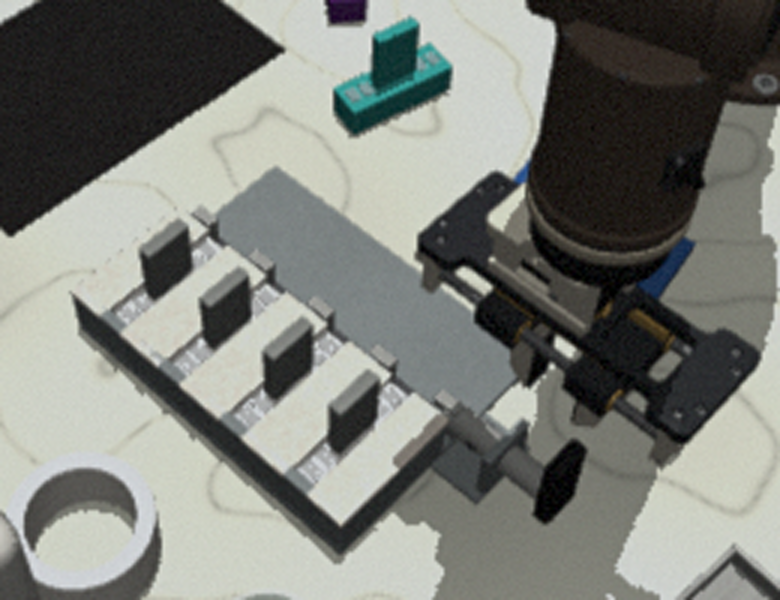

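```bash
python3 -m creep '[[[-0.8,1.1,-2,0,0,0,-0.35],[-0.8,1.1,-6,0,0,0,-0.35],[-0.8,1.1,-6,0,0,0,-0.35],[-0.8,1.1,-6,0,0,0,-0.35],[-0.8,1.1,-6,0,0,0,-0.35]]]' 20;python3 q.py
python3 -c "
from h import *
snap('wrist','w22.png')"
```

```text
clock: 39.75
position: [0.5073, 0.2186, 0.1101]
ee_rot: [-0.088, 3.138, 0.001]
force: [0.6, 0.5, 1.0]
width: 0.326
[0.5073 0.2186 0.1101] mag [-11.3503 221.3494] yaw 3.216956721554836 F [0.5966 0.4627 0.975 ] 0.32576459628362225 39.75
```

View pics/w22.png

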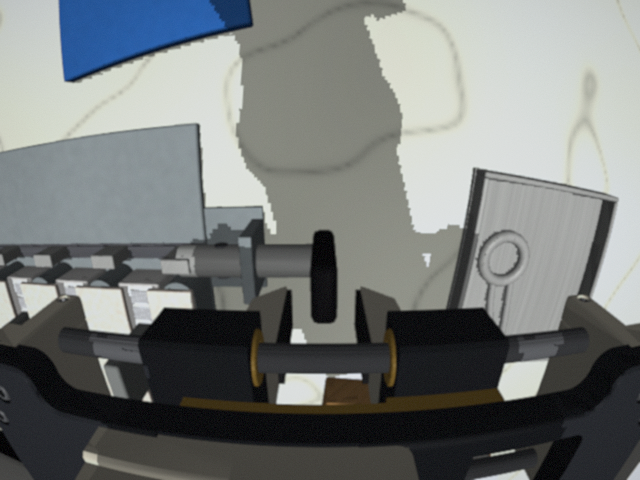

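Handle is at col 323, centred between the jaws. Down, grip and pull.

```bash
python3 -m creep '[[[-0.2,0,-2,0,0,0,-0.35],[-0.2,0,-4.6,0,0,0,-0.35],[-0.2,0,-4.6,0,0,0,-0.35],[-0.2,0,-4.6,0,0,0,-0.35]]]' 25;python3 q.py
python3 -m creep '[[[0,0,0,0,0,0,-0.6],[0,0,0,0,0,0,-0.9],[0,0,0,0,0,0,-0.9],[0,0,0,0,0,0,-0.9]]]' 25;python3 q.py
python3 -m creep '[[[-0.05,0.8,0,0,0,0,-0.9],[-0.1,1.6,0,0,0,0,-0.9],[-0.15,2.4,0,0,0,0,-0.9],[-0.18,3.1,0,0,0,0,-0.9],[-0.18,3.3,0,0,0,0,-0.9]]]'
python3 -m creep '[[[0,0,0,0,0,0,-0.9],[0,0,0,0,0,0,-0.9]]]'
```

```text
clock: 40.2
position: [0.5046, 0.2189, 0.0633]
ee_rot: [-0.089, 3.14, 0.0]
force: [0.2, -0.1, -0.6]
width: 0.329
[0.5046 0.2189 0.0633] mag [-14.0308 221.7306] yaw 3.262560592824568 F [ 0.1825 -0.0965 -0.5939] 0.32898264989049253 40.2
clock: 40.6
position: [0.5048, 0.2191, 0.0633]
ee_rot: [-0.09, 3.139, 0.001]
force: [-0.0, -1.0, 7.4]
width: 0.154
[0.5048 0.2191 0.0633] mag [-13.8256 222.0077] yaw 3.301285446419794 F [-0.0337 -1.0028  7.439 ] 0.15402039632494957 40.6
clock: 41.1
position: [0.5029, 0.2497, 0.0633]
ee_rot: [-0.088, 3.14, -0.004]
force: [-2.5, -13.2, 14.1]
width: 0.152
clock: 41.3
position: [0.5029, 0.2497, 0.0633]
ee_rot: [-0.088, 3.14, -0.003]
force: [-1.4, -8.9, 11.1]
width: 0.151
```

```bash
python3 -m creep '[[[0,0,0,0,0,0,-0.6],[0,-0.05,0,0,0,0,-0.35],[0,-0.05,0,0,0,0,-0.3],[0,-0.05,2,0,0,0,-0.3],[0,-0.05,6,0,0,0,-0.3]]]'
python3 -m creep '[[[0,0,5,0,0,0,-0.3],[-4,1,8,0,0,0,-0.3],[-9,4,9,0,0,0,-0.3],[-14,8,9,0,0,0,-0.3],[-14,12,9,0,0,0,-0.3]]]'
python3 -m creep '[[[0,4,0,0,0,0,-0.3],[0,9,0,0,0,0,-0.3],[0,14,0,0,0,0,-0.3],[0,14,0,0,0,0,-0.3],[0,14,0,0,0,0,-0.3]]]'
python3 q.py
python3 - <<'E'
from h import *
im,_=snap('top','t23.png')
c=im[165:305,190:370];cv2.imwrite("pics/t23c.png",cv2.resize(c,None,fx=4.2,fy=4.2,interpolation=cv2.INTER_CUBIC))
im,st=snap('scene','s23.png')
c=im[170:370,220:480];cv2.imwrite("pics/s23c.png",cv2.resize(c,None,fx=3,fy=3,interpolation=cv2.INTER_CUBIC))
E
```

```text
clock: 41.8
position: [0.5004, 0.2508, 0.1204]
ee_rot: [0.091, -3.135, 0.004]
force: [1.0, 0.9, -0.5]
width: 0.351
clock: 42.3
position: [0.3617, 0.3635, 0.213]
ee_rot: [0.089, -3.139, -0.0]
force: [1.0, -0.4, 0.0]
width: 0.351
clock: 42.8
position: [0.364, 0.5051, 0.2113]
ee_rot: [0.094, -3.14, 0.002]
force: [0.6, -1.1, 0.5]
width: 0.354
[0.364  0.5051 0.2113] mag [-137.9884  515.5955] yaw 3.4205751470501675 F [ 0.6109 -1.1393  0.5058] 0.3539305072305321 42.8
```

View pics/t23c.png

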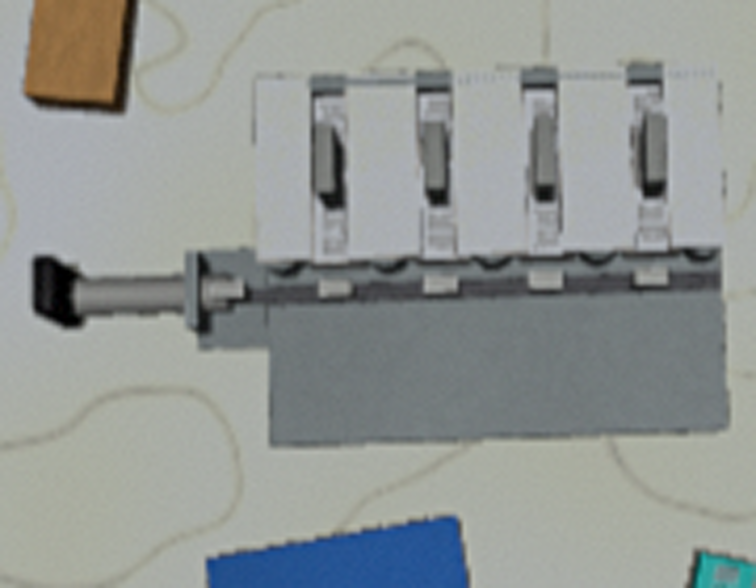

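View pics/t23.png

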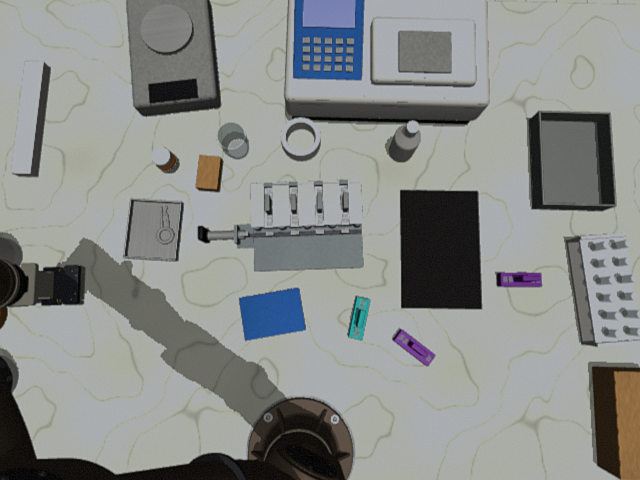

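View pics/s23.png

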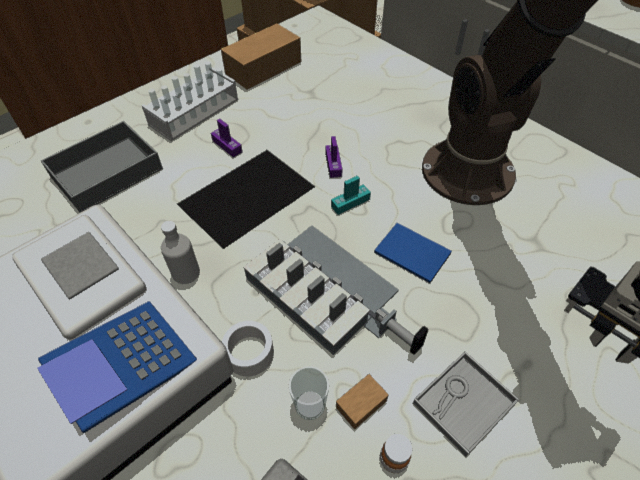

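```bash
python3 -m creep '[[[0,-3,1,0,0,0,-0.3],[0,-3,1,0,0,0,-0.3],[0,-3,1,0,0,0,-0.3],[0,-3,1,0,0,0,-0.3]]]'; python3 q.py; python3 -c "
from cell import arm
print(arm.sign_off())"
```

```text
clock: 43.3
position: [0.3649, 0.4739, 0.2224]
ee_rot: [-0.089, 3.14, 0.001]
force: [-0.4, 0.9, 0.1]
width: 0.351
[0.3649 0.4739 0.2224] mag [-138.8307  484.4248] yaw 3.2491260539812896 F [-0.3717  0.8627  0.0747] 0.35149991156797766 43.3
the job is handed in; nothing more can be done
None
```

I carried out the whole job in the order asked and handed it in at about 43 s of the 210 s allowed.

**What I did:**
- I pulled the spring clip straight out of the rod and laid it flat in the steel dish.
- I pushed the keeper open to its stop.
- I slid all four aluminium carriers home, one per bay. Each met the end wall with 4–7 N.
- I pulled the keeper shut to its stop and withdrew the arm clear.

**Last checks (top and scene pictures):**
- The four fins stand in their slots, and the carrier fronts are level with the bay mouths.
- The keeper's stops and handle are at the same pixels as at the start. It travelled 30.6 mm, against 31 mm nominal, and then pushed back with about 13 N.
- The clip lies inside the dish.
- The bystanders and the purple and turquoise decoys look unmoved.

**Deviations:**
- The wrist and top cameras disagreed by 2–5 mm in places. I settled this by looking closer before each grasp.
- The clip touched the dish about 5 mm higher than I had worked out, with a brief press of about 20 N before I released it.
- During the clip pull the gripper felt about 7 N upwards, and I did not find the cause.

I saw neither a carrier knocked aside nor the grip slackening.

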